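Load the hardness tester's feed bed against its flip stop

TASK

Get the hardness tester's feed bed ready: make sure the power toggle on the grey switch box is on (thrown away from the robot; its lamp is dead, so feel which way it leans) and flip the hinged stop down flat onto the bed's fence. Then lift every specimen carrier off its hook and stand it on the bed in front of the lowered stop, foot square and flush against the stop's bar. When all are gauged, flip the stop fully up and over so that it stays up, leaving the carriers standing released where they were gauged, and do not disturb the other things on the bench.

Things in the scene. Friction and masses are not known exactly. Their poses are not given: they have to be found in the camera images.
- bed: Fixed feed bed: steel base plate 250 (x) x 380 (y) x 15 mm thick; origin at the centre of its underside on the bench, x towards the fence, away from the robot. The low fence (x = 75 to 125 mm, top 24 mm above the bench) runs along the far edge. A carrier standing flush against the lowered stop has its origin at x = 0, z = 15 mm. Four fit side by side along y.
- gauge_face (a point): Fixed point of the bed, x = 30, y = 0, z = 30 mm in its frame: the middle of the face, looking to -x, of the stop's bar when the stop is down. The bar then spans y = -145 to +145 mm and 23 to 37 mm above the bench.
- stop (a joint): Hinge of the flip stop (rad): 0 = lying down on the fence, 1.83 = up, leaning back beyond vertical at its limit. It grows by turning about the bed's +y axis: the bar rises on the near side and goes over to the far side. Friction 0.06 N m, weight 0.35 kg: let go in mid-swing it falls.
- stop_hinge (a point): Point on the hinge axis at mid-length, 105 mm towards the fence from the bed's centre and 30 mm above the bench; the axis is the bed's y.
- stop_rod (a point): Middle of the stop's handle: a black rod 14 mm thick, 70 mm long, parallel to the hinge, sticking out past the stop's left (+y) end. Stop down: 68 mm nearer the robot than the hinge, 20 mm above it (50 mm above the bench), 188 mm to +y. It can be held from above, fingers closing along the bed's x, through the whole swing (it turns in the grip).
- rack: Fixed hook rack: cross bar along its y, 110 mm up, posts at y = +-150 mm; origin on the bench under the bar. Four hooks at y = +-37.5, +-112.5 mm: 10 mm rod, axis 110 mm up, reaching 95 mm to -x, the end turned up to 129 mm. A carrier hangs about 50 mm from the bar, foot 25 mm above the bench: lift it about 20 mm, then draw it to the rack's -x by 75 mm or more.
- carrier1: Loose specimen carrier, about 0.4 kg, 130 mm tall; may be absent. Steel foot 60 x 60 x 25 mm, origin at the centre of its underside, z up. On its middle a flat upright handle, 12 mm thick (x), 44 mm wide (y), to z = 130 mm, with a window (24 mm wide, z = 46 to 90 mm) by which it hangs. Grip the top tab, z = 90 to 130 mm, from above, fingers closing along its x. All are alike.
- carrier2: Loose specimen carrier, about 0.4 kg, 130 mm tall; may be absent. Steel foot 60 x 60 x 25 mm, origin at the centre of its underside, z up. On its middle a flat upright handle, 12 mm thick (x), 44 mm wide (y), to z = 130 mm, with a window (24 mm wide, z = 46 to 90 mm) by which it hangs. Grip the top tab, z = 90 to 130 mm, from above, fingers closing along its x. All are alike.
- carrier3: Loose specimen carrier, about 0.4 kg, 130 mm tall; may be absent. Steel foot 60 x 60 x 25 mm, origin at the centre of its underside, z up. On its middle a flat upright handle, 12 mm thick (x), 44 mm wide (y), to z = 130 mm, with a window (24 mm wide, z = 46 to 90 mm) by which it hangs. Grip the top tab, z = 90 to 130 mm, from above, fingers closing along its x. All are alike.
- carrier4: Loose specimen carrier, about 0.4 kg, 130 mm tall; may be absent. Steel foot 60 x 60 x 25 mm, origin at the centre of its underside, z up. On its middle a flat upright handle, 12 mm thick (x), 44 mm wide (y), to z = 130 mm, with a window (24 mm wide, z = 46 to 90 mm) by which it hangs. Grip the top tab, z = 90 to 130 mm, from above, fingers closing along its x. All are alike.
- panel: Fixed grey switch box, 110 (x) x 90 (y) x 70 mm tall; origin at the centre of its underside. The toggle stands in the middle of its top; the lamp beside it is dead, the red button on its yellow ring is a fixed dummy, not to be used.
- toggle (a joint): Steel bat toggle (rad): 0 = off, leaning 0.4 rad to the box's -x (towards the robot); 0.8 = on, leaning 0.4 rad to +x (away from the robot). Top-heavy: past the middle it falls by itself to the nearer end, slowly, as it is damped (0.06 N m s/rad); 0.04 N m and upwards throws it.
- toggle_pivot (a point): Pivot of the toggle, 72 mm above the bench on the box's middle; the toggle swings in the box's x-z plane.
- toggle_tip (a point): Centre of the toggle's ball end (24 mm ball on a 16 mm bat), 70 mm from the pivot.
- ref_block: Bystander: loose steel reference block, disc 64 mm across, 16 mm tall; origin at its underside.
- oil_bottle: Bystander: loose white bottle, 52 mm across, 140 mm tall; origin at its underside.
- pen_cup: Bystander: loose black cup, 76 mm across, 100 mm tall; origin at its underside.
- case: Bystander: loose black instrument case 90 x 200 x 35 mm; origin at its underside.

How it is judged:
On the way, in this order (a step that is already met when the one before it is completed fails the run):
1. the toggle is on and the stop lies down on the fence (value of joint toggle above 0.6 rad and value of joint stop below 0.06 rad), for 0.2 s.
2. with the stop down, every carrier stands released on the bed, square and flush (gap up to 4 mm) against the stop's bar (all of step 1 and x of carrier1 in the frame of bed between -0.004 and 0.002 m and y of carrier1 in the frame of bed between -0.14 and 0.14 m and z of carrier1 in the frame of bed between 0.01 and 0.02 m and angle between each of carrier1, carrier2, carrier3, carrier4's own z axis and vertical below 0.1 rad and angle between the x axis of each of carrier1, carrier2, carrier3, carrier4 and the x axis of bed, either way round below 0.09 rad and contact force between each of carrier1, carrier2, carrier3, carrier4 and the fingers below 0.3 N and x of carrier2 in the frame of bed between -0.004 and 0.002 m and y of carrier2 in the frame of bed between -0.14 and 0.14 m and z of carrier2 in the frame of bed between 0.01 and 0.02 m and x of carrier3 in the frame of bed between -0.004 and 0.002 m and y of carrier3 in the frame of bed between -0.14 and 0.14 m and z of carrier3 in the frame of bed between 0.01 and 0.02 m and x of carrier4 in the frame of bed between -0.004 and 0.002 m and y of carrier4 in the frame of bed between -0.14 and 0.14 m and z of carrier4 in the frame of bed between 0.01 and 0.02 m), for 0.2 s.
At the end, for the whole second after the job is handed in: Toggle on (above 0.6 rad), stop up (above 1.5 rad), every carrier upright, released and at rest on the bed where gauged: origin -5 to +3 mm from flush along the bed's x, within 140 mm of its middle along y, square within 0.09 rad (value of joint toggle above 0.6 rad and value of joint stop above 1.5 rad and x of carrier1 in the frame of bed between -0.005 and 0.003 m and y of carrier1 in the frame of bed between -0.14 and 0.14 m and z of carrier1 in the frame of bed between 0.01 and 0.02 m and angle between each of carrier1, carrier2, carrier3, carrier4's own z axis and vertical below 0.1 rad and angle between the x axis of each of carrier1, carrier2, carrier3, carrier4 and the x axis of bed, either way round below 0.09 rad and contact force between each of carrier1, carrier2, carrier3, carrier4 and the fingers below 0.3 N and x of carrier2 in the frame of bed between -0.005 and 0.003 m and y of carrier2 in the frame of bed between -0.14 and 0.14 m and z of carrier2 in the frame of bed between 0.01 and 0.02 m and x of carrier3 in the frame of bed between -0.005 and 0.003 m and y of carrier3 in the frame of bed between -0.14 and 0.14 m and z of carrier3 in the frame of bed between 0.01 and 0.02 m and x of carrier4 in the frame of bed between -0.005 and 0.003 m and y of carrier4 in the frame of bed between -0.14 and 0.14 m and z of carrier4 in the frame of bed between 0.01 and 0.02 m and linear speed of each of carrier1, carrier2, carrier3, carrier4 below 0.02 m/s); the robot touches nothing.
It fails at once if the ref block is shifted more than 30 mm (distance of ref_block from where it was at the start of the episode above 0.03 m).
It fails at once if the oil bottle is shifted more than 30 mm (distance of oil_bottle from where it was at the start of the episode above 0.03 m).
It fails at once if the pen cup is shifted more than 30 mm (distance of pen_cup from where it was at the start of the episode above 0.03 m).
It fails at once if the case is shifted more than 30 mm (distance of case from where it was at the start of the episode above 0.03 m).
Of carrier1, carrier2, carrier3, carrier4 only 3 to 4 are there at a start; the rules pass over those that are not, and their reading is None.
At some moment in a run one of carrier1, carrier2, carrier3, carrier4 may be knocked a few centimetres aside while the robot is not near it.
Once in a run the grip may slacken for a moment while it holds something.
It also fails if it takes over 210 s, if anything falls off the work surface, if the arm or the gripper's body presses on something with over 40 N, if the wrist force passes 120 N, or if a joint passes its speed limit or range.

ROBOT

A 6-joint arm with a two-finger parallel gripper is mounted at the origin on the work surface. World frame = base frame: x ahead of the robot, y to its left, z up, the work surface at z = 0. Lengths are in m, angles in rad, forces in N, time in s.
With the tool pointing down it reaches from about 0.15 to 0.775 m from the base axis. Payload 6.1 kg.
Tool frame: the origin (TCP) lies between the finger pads; the fingertips stand 11 mm ahead of it and the grasp point (between the pads) lies 8 mm behind it; z points along the fingers, y is the line along which they close (so a half turn about z gives the same grasp; the last joint's range is limited). The gripper opens to 85 mm and grips with 20 to 120 N. Pads are 22 mm wide; open, the fingers measure 114 mm over their backs; the gripper's body (76 mm by 85 mm) begins 54 mm behind the grasp point. The pads swing forward as they close: fully open they stand 13 mm farther back than shut.
Start: joints at [1.324, 0.126, -0.04, 1.405, 0, 1.571], TCP at [0.128, 0.509, 0.242] pointing down, gripper open.
Joint ranges: [-2.72, 2.72], [-0.95, 1.95], [-1.27, 1.35], [-1.78, 2.02], [-1.46, 1.47], [-3.14, 3.14]. Speed limits (rad/s): [2.39, 2.39, 3.01, 3.14, 3.14, 3.14].

INTERFACE

Orientations are given as [roll, pitch, yaw] about the fixed x, y, z axes, in that order (R = Rz(yaw) Ry(pitch) Rx(roll)).
In Python, from bench import read_state, grab_frame, camera_info, arm, boxes_of gives the robot as it stands.
- The arm moves only by the tool play_rows, never from a script. Its argument "plan" is one flat list of numbers, 7 for each row, row after row: the turn, a rotation vector about the tool's x, y, z in degrees, then the shift along the tool's x, y, z in mm, then the opening, from -1 (shut) to 1 (fully open). In form: [rx, ry, rz, x, y, z, fingers, rx, ry, rz, x, y, z, fingers, ...]. A call has 1 to 20 rows; each row shifts and turns the commanded pose from where the row before left it, along the tool's axes as they then stand; what a row does not reach is not made up. A row lasts 1/10 s, in which the tool goes at most 50 mm and 8.59 degrees, less where a joint would pass 70% of its speed; a pose out of reach is approached as far as the arm can. A call is refused whole if a number of a shift passes 50 or a number of a turn 8.59, either way. A call with a gripper value outside its range is refused whole. The fingers move at their own pace and stop on an object; "squeeze" is the grip in N (left out, the last holds). Time passes only in rows, so rows that do not move let the fingers close. It gives the time, the measured TCP pose, the force, the opening and the grip force at its end, in the units of the state.
- read_state(): the state, without advancing time (a new reading comes with each control period).
- grab_frame(name): name is "scene" or "top" or "wrist"; returns the picture (400x640x3 uint8, blue, green, red); there is no depth.
- camera_info(name): a dict with "fov_y" (degrees; the focal length in pixels is half the picture's height over the tangent of half this angle, whatever the lens; pixels are square), "cx", "cy" (the principal point, pixels), "k1" (the pictures are not rectified: a ray, as slopes to the right and down, at radius r is drawn at 1 + k1 r^2 times it, then the intrinsics apply), "rvec" (rotation vector, rad) and "tvec" (3), from world to camera coordinates, as OpenCV has them. Camera axes: x right, y down, z forward; pixel columns grow to the right and rows downward; lengths in m; the calibration is good to about 2 mm. A picture is of the moment at which its call begins: read the wrist's pose just before it. camera_info takes no time and is no camera call; for the wrist camera it gives the pose at the moment of the call.
- arm.sign_off(): hands the job in; it is judged then, once.
Trained networks look in the newest picture that a camera, given by its name, has taken for a name from the list of things; names that differ only in an ending like _2 or _b are one class to them, and where a whole thing is asked for, a point or a joint stands for the part that bears it (a point fixed in the world has none). Each returns a list of dicts, best first, with "confidence" (0 to 1); they miss things now and then, are a little off and sometimes report something else, mostly with a low value. They report only what shows in the picture. A call takes as long as a camera call.
- boxes_of(camera, thing): "xyz" ([x, y, z] in m, in the coordinates of the camera as it stood for that picture, good to about 4 mm: the middle of the surface that is visible of it).
The state is a dict: "clock": time; "joint_positions": joint angles; "qd": joint speeds; "joint_torque": joint torques, N m; "position": TCP position; "ee_rot": TCP orientation; "contact_force": force on the tool from outside, world axes, zero at the start; "wrist_torque": the same for the moment, N m; "gripper_width": finger opening in m; "grasp_force": force on a finger pad.
Only numpy, scipy, OpenCV 4.12 (cv2) and the standard library are available. Lean on these libraries where they do the work, as an engineer would, in place of code of your own. Each camera call takes 0.05 s, during which the arm holds its last target. There are 200 camera calls.

## Working session

There is one attempt and no reset: what is moved stays moved. The work goes in short steps, Python scripts to look and compute and a tool call to move; the robot and the scene stay as the last step left them, time stands still between calls to the robot, and variables do not carry over. Pictures are saved under pics/ and viewed, at most 14 in all, crops included, and the job is handed in when it is done.

Besides the shell and the picture viewer there is one more tool, called after ">>>" as a command line: name --argument value ..., lists and objects as JSON in quotes. play_rows: Moves the arm, as the interface text tells. Its arguments: {"type":"object","properties":{"plan":{"type":"array","items":{"type":"number"}},"squeeze":{"type":"number"}},"required":["plan"]}

```bash
mkdir -p pics; cat > h.py <<'E'
import numpy as np, cv2
from bench import read_state, grab_frame, camera_info, arm, boxes_of
from scipy.spatial.transform import Rotation as Ro
def cam(n):
    c=camera_info(n); R=Ro.from_rotvec(np.ravel(c['rvec'])).as_matrix(); return c,R,np.ravel(c['tvec'])
def w(n,p,C=None):
    c,R,t=C or cam(n); return R.T@(np.array(p)-t)
def proj(n,P,C=None):
    c,R,t=C or cam(n); q=R@np.array(P)+t; s=q[:2]/q[2]; s=s*(1+c['k1']*(s@s)); f=200/np.tan(np.radians(c['fov_y'])/2)
    return s*f+[c['cx'],c['cy']]
def ray(n,uv,z,C=None):
    c,R,t=C or cam(n); f=200/np.tan(np.radians(c['fov_y'])/2)
    d=(np.array(uv)-[c['cx'],c['cy']])/f; s=d.copy()
    for _ in range(20): s=d/(1+c['k1']*(s@s))
    v=R.T@np.r_[s,1]; o=-R.T@t; return o+v*(z-o[2])/v[2]
def find(n,things,k=4,C=None):
    for T in things:
        for b in boxes_of(n,T)[:k]: print(n,T,round(b['confidence'],2),np.round(w(n,b['xyz'],C),3), np.round(proj(n,w(n,b['xyz'],C),C)))
E
python3 - <<'E'
from h import *
print(read_state())
for n in ['scene','top']:
    cv2.imwrite(f'pics/{n}0.png',grab_frame(n))
    find(n,['bed','stop','stop_rod','rack','carrier1','panel','toggle','toggle_tip','ref_block','oil_bottle','pen_cup','case'],5)
E
```

```text
{'clock': 0.0, 'joint_positions': array([ 1.32405010e+00,  1.26383948e-01, -4.06138800e-02,  1.40541984e+00,
       -5.05090974e-06,  1.57080950e+00]), 'qd': array([-0.00031737, -0.00100425,  0.00173879, -0.00181396,  0.00068053,
       -0.00142717]), 'joint_torque': array([-6.24184067e-04, -4.35906994e+01,  3.52929354e+01,  1.69889705e-02,
        1.20081363e-04,  1.53456959e-06]), 'position': array([0.12813463, 0.50870939, 0.24152371]), 'ee_rot': array([-3.13997131e+00,  5.07226278e-06,  2.89483326e+00]), 'contact_force': array([ 0.23965188, -0.04526147,  0.07984227]), 'wrist_torque': array([ 0.04191146,  0.04414792, -0.02310841]), 'grasp_force': 0.0, 'gripper_width': 0.08535058438107926}
scene bed 0.97 [ 0.517 -0.135  0.01 ] [271. 249.]
scene stop 0.84 [ 0.616 -0.119  0.101] [302. 246.]
scene stop_rod 0.84 [ 0.614 -0.119  0.1  ] [302. 245.]
scene rack 0.75 [0.566 0.308 0.009] [370. 155.]
scene rack 0.27 [ 0.611 -0.115  0.104] [302. 243.]
scene carrier1 0.71 [0.523 0.197 0.058] [340. 161.]
scene carrier1 0.58 [0.498 0.435 0.096] [375. 104.]
scene panel 0.87 [ 0.486 -0.424  0.072] [
[... 807 characters left out ...]
63 [0.51  0.207 0.048] [252. 221.]
top carrier1 0.59 [0.498 0.354 0.049] [200. 227.]
top carrier1 0.3 [ 0.609 -0.107  0.099] [366. 179.]
top carrier1 0.15 [ 0.471 -0.408  0.067] [476. 228.]
top panel 0.6 [ 0.47  -0.404  0.067] [475. 229.]
top panel 0.46 [0.698 0.129 0.092] [278. 150.]
top toggle 0.41 [ 0.449 -0.417  0.134] [487. 234.]
top toggle_tip 0.64 [ 0.451 -0.416  0.137] [487. 233.]
top ref_block 0.86 [0.379 0.157 0.014] [272. 268.]
top ref_block 0.22 [ 0.607 -0.111  0.1  ] [367. 180.]
top oil_bottle 0.68 [0.702 0.131 0.091] [277. 149.]
top oil_bottle 0.68 [0.498 0.351 0.05 ] [201. 227.]
top pen_cup 0.89 [ 0.738 -0.303  0.054] [431. 136.]
top case 0.6 [ 0.735 -0.061  0.04 ] [346. 140.]
```

```bash
python3 -c "
import cv2,numpy as np
" ; ls pics
```

```text
scene0.png
top0.png
```

View pics/scene0.png

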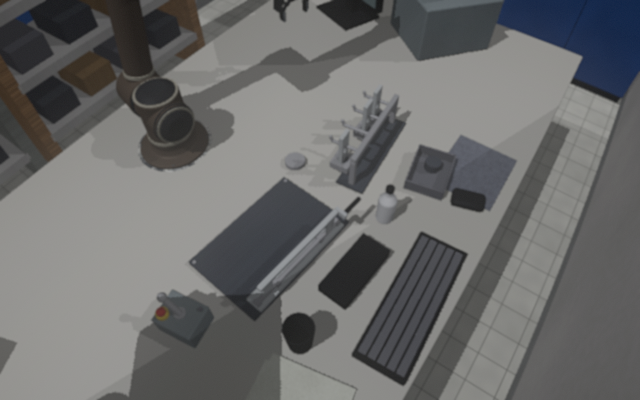

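View pics/top0.png

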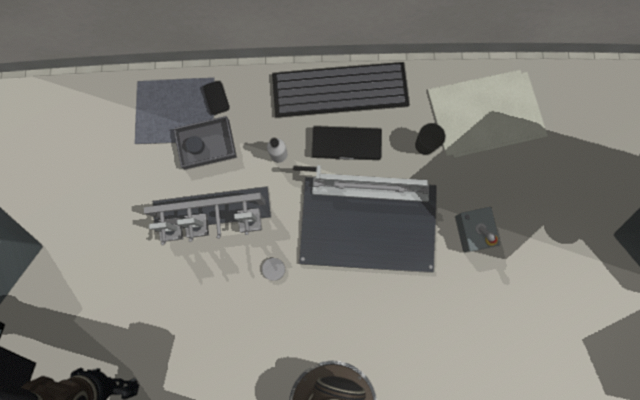

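The views show the bed (top view about 302–437, 178–270) with the stop up. Three carriers hang on hooks near y = 0.43, 0.35 and 0.20. The toggle is at about (487,234) and seems to lean towards the robot. Next I'll crop for the yaws.

```bash
python3 - <<'E'
from h import *
im=cv2.imread('pics/top0.png')
a=cv2.resize(im[165:280,290:450],None,fx=5,fy=5,interpolation=cv2.INTER_CUBIC)
b=cv2.resize(im[175:255,130:290],None,fx=5,fy=5,interpolation=cv2.INTER_CUBIC)
b=b[:,:]; c=cv2.resize(im[195:275,445:525],None,fx=5,fy=5,interpolation=cv2.INTER_CUBIC)
cv2.imwrite('pics/a.png',cv2.convertScaleAbs(a,alpha=1.6)); 
cv2.imwrite('pics/b.png',cv2.convertScaleAbs(b,alpha=1.4)); cv2.imwrite('pics/c.png',cv2.convertScaleAbs(c,alpha=1.4))
E
```

```text
(no output)
```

View pics/a.png

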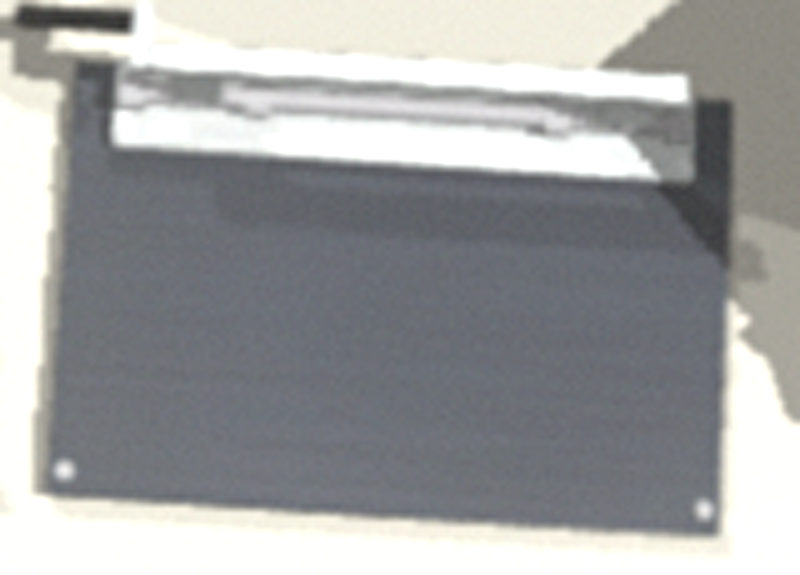

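View pics/b.png

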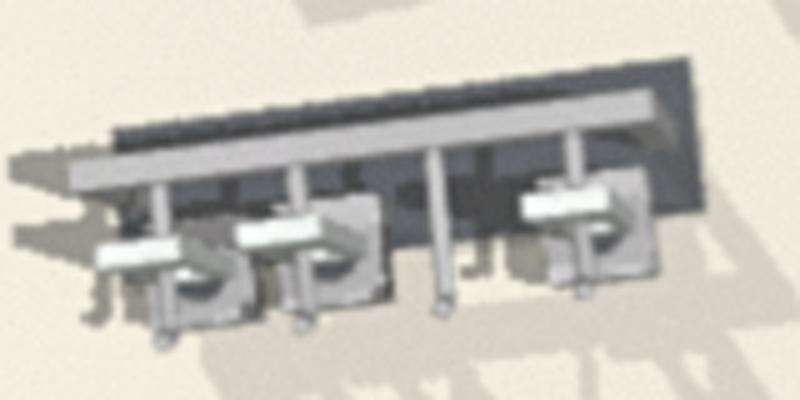

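View pics/c.png

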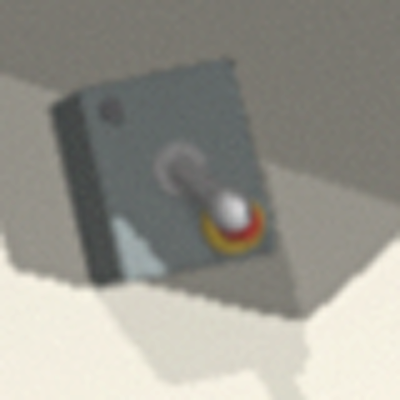

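The crops give these pixel positions (crop px):

| Item | Position |
|---|---|
| Bed near corners | (42,492), (718,533) |
| Bed far corners | (75,62), (732,100) |
| Tab tops | (139,253), (280,233), (566,205) |
| Hook tips | (167,340), (304,321), (444,305), (584,290) |
| Toggle base | (180,165) |
| Toggle ball (leaning towards the robot = off) | (235,212) |

```bash
python3 - <<'E'
from h import *
A=lambda p,z:ray('top',np.array(p)/5+[290,165],z)
B=lambda p,z:ray('top',np.array(p)/5+[130,175],z)
Cc=lambda p,z:ray('top',np.array(p)/5+[445,195],z)
P=np.round
nl,nr,fl,fr=A((42,492),.015),A((718,533),.015),A((75,62),.024),A((732,100),.024)
print('bed',P([nl,nr,fl,fr],3),'centre',P((nl+nr+fl+fr)/4,4),'sizes',np.linalg.norm(nl-nr),np.linalg.norm(nl-fl),np.linalg.norm(nr-fr))
d=(nl-nr)+(fl-fr); print('yaw',np.degrees(np.arctan2(-d[0],d[1])))
d=(fl-nl)+(fr-nr); print('yaw2',np.degrees(np.arctan2(d[1],d[0])))
print('rod',P([A((20,17),.12),A((130,20),.12)],3))
print('tabs',P([B(p,.155) for p in[(139,253),(280,233),(566,205)]],4))
h=[B(p,.127) for p in[(167,340),(304,321),(444,305),(584,290)]];print('hooks',P(h,4))
d=h[0]-h[3];print('rackyaw',np.degrees(np.arctan2(-d[0],d[1])),np.linalg.norm(d))
m=np.mean(h,0);
d=B((70,172),.115)-B((655,103),.115);print('baryaw',np.degrees(np.arctan2(-d[0],d[1])),np.linalg.norm(d),B((362,130),.115))
q=[Cc(p,.07) for p in[(83,97),(235,60),(270,248),(120,280)]]
print('panel',P(q,3),P(np.mean(q,0),4)); d=q[0]+q[1]-q[2]-q[3];print(np.degrees(np.arctan2(d[1],d[0])))
print('toggle base',Cc((180,165),.072),'ball',Cc((235,212),.136))
E
```

```text
bed [[ 0.391  0.083  0.015]
 [ 0.357 -0.295  0.015]
 [ 0.634  0.059  0.024]
 [ 0.602 -0.316  0.024]] centre [ 0.4959 -0.1173  0.0195] sizes 0.37997426075874846 0.24437012185260734 0.24566358974639618
yaw -5.0368147573007915
yaw2 -5.2133471100708535
rod [[0.64  0.084 0.12 ]
 [0.637 0.026 0.12 ]]
tabs [[0.4923 0.4386 0.155 ]
 [0.5009 0.3642 0.155 ]
 [0.5115 0.2152 0.155 ]]
hooks [[0.449  0.432  0.127 ]
 [0.4574 0.3586 0.127 ]
 [0.464  0.2843 0.127 ]
 [0.4701 0.2105 0.127 ]]
rackyaw 5.439979719717157 0.22250824262908114
baryaw 5.142124682241829 0.31845604434444413 [0.55976942 0.33132783 0.115     ]
panel [[ 0.51  -0.37   0.07 ]
 [ 0.528 -0.457  0.07 ]
 [ 0.424 -0.469  0.07 ]
 [ 0.409 -0.384  0.07 ]] [ 0.4675 -0.4198  0.07  ]
7.2039828409138496
toggle base [ 0.4705195  -0.42086275  0.072     ] ball [ 0.43943229 -0.42825345  0.136     ]
```

>>> play_rows --plan '[0,0,8.5,0,0,0,-1,0,0,8.5,0,0,0,-1,0,0,8.5,0,0,0,-1,0,0,8.5,0,0,0,-1,0,0,8.5,0,0,0,-1,0,0,8.5,0,0,0,-1,0,0,8.5,0,0,0,-1,0,0,8.5,0,0,0,-1,0,0,8.5,0,0,0,-1,0,0,4.5,0,0,0,-1,0,0,0,-38,15,0,-1,0,0,0,-38,15,0,-1,0,0,0,-38,15,0,-1,0,0,0,-38,15,0,-1,0,0,0,-38,15,0,-1,0,0,0,-38,15,0,-1,0,0,0,-38,15,0,-1,0,0,0,-38,15,0,-1,0,0,0,-38,15,0,-1,0,0,0,-38,15,0,-1]'

```text
clock: 3.3
position: [0.2435, 0.1157, 0.2426]
ee_rot: [3.14, -0.001, 1.482]
contact_force: [0.5, -0.3, 0.7]
gripper_width: -0.0003
grasp_force: 0.0
```

>>> play_rows --plan '[0,0,0,-38,15,0,-1,0,0,0,-38,15,0,-1,0,0,0,-38,15,0,-1,0,0,0,-38,15,0,-1,0,0,0,-38,15,0,-1,0,0,0,-38,15,0,-1,0,0,0,-38,15,0,-1,0,0,0,-38,15,0,-1,0,0,0,-38,15,0,-1,0,0,0,-38,15,0,-1,0,0,0,-38,15,0,-1,0,0,0,-38,15,0,-1,0,0,0,-38,15,0,-1,0,0,0,-38,15,0,-1,0,0,0,0,0,0,-1]'

```text
clock: 4.8
position: [0.4058, -0.4354, 0.2399]
ee_rot: [-3.14, -0.0, 1.478]
contact_force: [-1.3, -0.0, -0.9]
gripper_width: 0.0
grasp_force: 0.0
```

>>> play_rows --plan '[0,0,0,0,-15,0,-1,0,0,0,0,0,40,-1,0,0,0,0,0,40,-1,0,0,0,0,0,24,-1,0,0,0,0,0,0,-1,0,0,0,2,9,0,-1,0,0,0,2,9,0,-1,0,0,0,2,9,0,-1,0,0,0,2,9,0,-1,0,0,0,2,9,0,-1,0,0,0,2,9,0,-1,0,0,0,2,9,0,-1,0,0,0,2,9,0,-1,0,0,0,0,0,0,-1,0,0,0,0,-20,0,-1,0,0,0,0,-20,-40,-1,0,0,0,0,0,-40,-1,0,0,0,0,0,-24,-1]'

```text
clock: 6.6
position: [0.4233, -0.4175, 0.2456]
ee_rot: [3.139, 0.002, 1.48]
contact_force: [1.1, -0.9, 0.3]
gripper_width: -0.0
grasp_force: 0.0
```

```bash
python3 - <<'E'
from h import *
im=grab_frame('top'); find('top',['toggle_tip','toggle'],2)
cv2.imwrite('pics/c2.png',cv2.convertScaleAbs(cv2.resize(im[165:285,420:540],None,fx=4,fy=4,interpolation=cv2.INTER_CUBIC),alpha=1.5))
E
```

```text
top toggle_tip 0.64 [ 0.492 -0.415  0.14 ] [486. 217.]
```

View pics/c2.png

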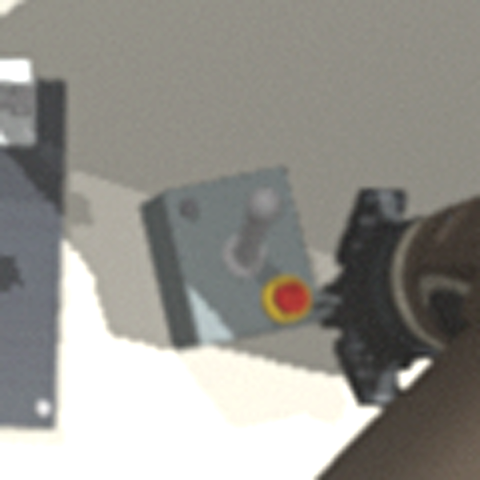

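The toggle is now on: the ball at (262,203) leans away from its base at (240,258). Next comes the rod.

```bash
python3 - <<'E'
from h import *
A=lambda p,z:ray('top',np.array(p)/5+[290,165],z)
print('rod ends',A((18,17),.0976),A((132,20),.0976))
th=np.radians(-5.1);c=np.array([.496,-.117]);R=np.array([[np.cos(th),-np.sin(th)],[np.sin(th),np.cos(th)]])
for p in [(.1417,.188),(.1417,.223),(.1417,.153),(.1417,.172)]: print(c+R@p)
print('screws/near corners check', [R.T@(A(p,.015)[:2]-c) for p in[(42,492),(718,533)]],[R.T@(A(p,.024)[:2]-c) for p in[(75,62),(732,100)]])
C=cam('wrist'); im=grab_frame('scene')
for T in ['bed','stop_rod']: find('scene',[T],2)
for P in [(.1417,.153,.09),(.1417,.223,.09),(-.125,-.19,.015),(-.125,.19,.015),(.125,-.19,.024),(.125,.19,.024)]:
    q=proj('scene',np.r_[c+R@P[:2],P[2]]); cv2.circle(im,tuple(int(round(v)) for v in q),1,(0,0,255),-1)
cv2.imwrite('pics/s2.png',cv2.convertScaleAbs(cv2.resize(im[170:320,185:365],None,fx=4,fy=4),alpha=1.5))
E
```

```text
rod ends [0.64506233 0.08666957 0.0976    ] [0.64160645 0.02486886 0.0976    ]
[0.65385115 0.0576594 ]
[0.65696245 0.09252084]
[0.65073985 0.02279796]
[0.65242884 0.04172274]
screws/near corners check [array([-0.12233461,  0.1899697 ]), array([-0.12256919, -0.19000449])] [array([0.12185621, 0.18740022]), array([ 0.12292426, -0.18840374])]
scene bed 0.74 [ 0.516 -0.138  0.015] [270. 248.]
scene stop_rod 0.76 [ 0.612 -0.117  0.101] [302. 244.]
```

View pics/s2.png

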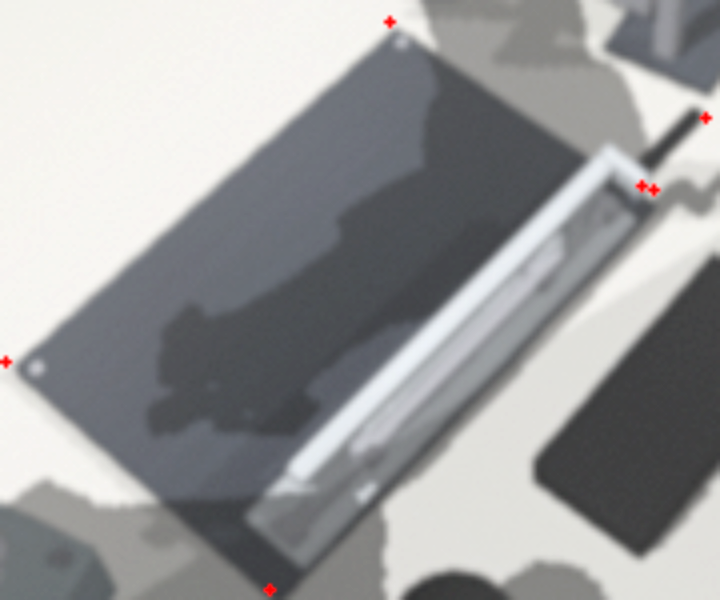

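The scene overlay sits about 10 mm off from the top estimate. I'll check both cameras against the known gripper tip, and look with the wrist camera over the bed.

```bash
python3 - <<'E'
from h import *
for n in ['top','scene','wrist']:
    c,R,t=cam(n); print(n,{k:c[k] for k in('fov_y','cx','cy','k1')},'pos',-R.T@t, 'fwd',R[2])
p=read_state()['position']; print(p)
ims=[]
for n in ['top','scene']:
    im=grab_frame(n); q=proj(n,p+[0,0,-.011]); print(n,q)
    x,y=[int(round(v)) for v in q]; im=im.copy(); im[y,x]=(0,0,255)
    ims.append(cv2.resize(im[max(0,y-30):max(0,y-30)+60,max(0,x-40):max(0,x-40)+80],(480,360),interpolation=cv2.INTER_NEAREST)[:,:390])
cv2.imwrite('pics/tip.png',cv2.convertScaleAbs(np.hstack(ims),alpha=2))
E
```

```text
top {'fov_y': 43.174709701721966, 'cx': 319.9109593142561, 'cy': 200.64905582716634, 'k1': -0.11305998263303944} pos [0.35070997 0.00973826 1.43848534] fwd [ 0.15032858  0.00583067 -0.9886189 ]
scene {'fov_y': 49.36306341662294, 'cx': 318.30225826165497, 'cy': 206.93782407062955, 'k1': -0.09699121182704731} pos [ 0.95947447 -0.53638688  1.03896587] fwd [-0.33051662  0.46799832 -0.81959523]
wrist {'fov_y': 64.8940296619224, 'cx': 315.17442091098775, 'cy': 201.25261823817004, 'k1': -0.05599232034510157} pos [ 0.42842746 -0.35018032  0.37291115] fwd [-0.02444375 -0.26474958 -0.96400735]
[ 0.42316033 -0.41677932  0.24081388]
top [500.3673818  241.20117173]
scene [143.031402   270.54833946]
```

View pics/tip.png

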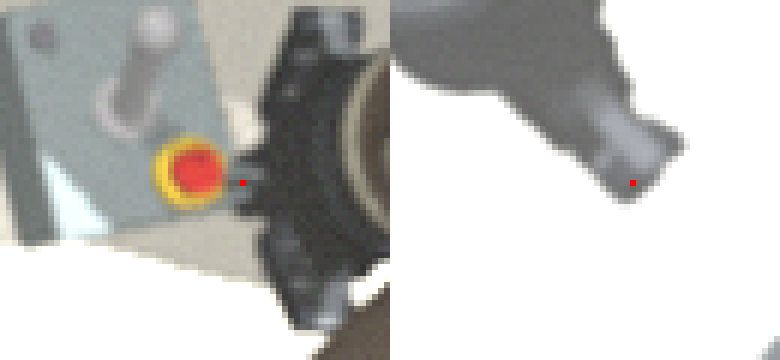

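>>> play_rows --plan '[0,0,0,0,0,-40,-1,0,0,0,44,11,-3,0,0,0,0,44,11,-3,0,0,0,0,44,11,-3,0,0,0,0,44,11,-3,0,0,0,0,44,11,-3,0,0,0,0,44,11,-3,0,0,0,0,44,11,-3,0,0,0,0,44,11,-3,0,0,0,0,44,11,-3,0,0,0,0,0,0,0,0,0,0,0,0,0,0,0]'

```text
clock: 8.2
position: [0.5576, -0.0305, 0.3081]
ee_rot: [-3.14, 0.0, 1.484]
contact_force: [-0.5, -0.1, -0.3]
gripper_width: 0.0427
grasp_force: 0.0
```

```bash
python3 - <<'E'
from h import *
C=cam('wrist'); im=grab_frame('wrist'); print(read_state()['position'],read_state()['ee_rot'])
np.save('C.npy',np.array([C],dtype=object),allow_pickle=True)
find('wrist',['stop_rod','oil_bottle','bed','stop','stop_hinge'],3,C)
cv2.imwrite('pics/w1.png',cv2.convertScaleAbs(im,alpha=1.4))
E
```

```text
[ 0.55730138 -0.03143491  0.30839242] [-3.13990763e+00  4.80759697e-04  1.48194918e+00]
wrist stop_rod 0.61 [ 0.613 -0.049  0.101] [367. 190.]
wrist oil_bottle 0.92 [0.698 0.124 0.089] [440.  16.]
wrist oil_bottle 0.65 [ 0.522 -0.061  0.013] [293. 189.]
wrist bed 0.61 [ 0.524 -0.059  0.012] [294. 187.]
wrist stop 0.69 [ 0.617 -0.049  0.103] [371. 190.]
wrist stop_hinge 0.66 [ 0.61  -0.05   0.098] [365. 190.]
```

View pics/w1.png

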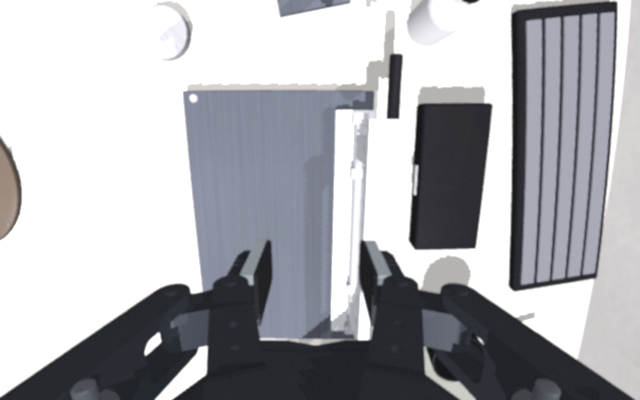

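The wrist view shows the rod from (396,55) to (393,118), and the bed's left corners at (185,92) near and (373,92) far. The near edge runs down to about (203,310).

```bash
python3 - <<'E'
from h import *
C=tuple(np.load('C.npy',allow_pickle=True)[0])
th=np.radians(-5.1);c=np.array([.496,-.117]);R=np.array([[np.cos(th),-np.sin(th)],[np.sin(th),np.cos(th)]])
for n,p,z in [('nl',(185,92),.015),('fl',(373,92),.024),('near edge',(201,290),.015),('rodout',(396,55),.0976),('rodin',(393,118),.0976)]:
    q=ray('wrist',p,z,C)[:2]; print(n,np.round(q,4),'bed',np.round(R.T@(q-c),4))
E
```

```text
nl [0.3961 0.0802] bed [-0.117   0.1875]
fl [0.6373 0.0576] bed [0.1252 0.1865]
near edge [ 0.3643 -0.2076] bed [-0.1232 -0.102 ]
rodout [0.6491 0.0882] bed [0.1343 0.218 ]
rodin [0.6442 0.0258] bed [0.1349 0.1554]
```

>>> play_rows --plan '[0,0,0,27,27,0,0,0,0,0,27,27,0,0,0,0,0,27,27,0,0,0,0,0,0,0,40,0,0,0,0,0,0,40,0,0,0,0,0,0,40,0,0,0,0,0,0,40,0,0,0,0,0,0,35,0,0,0,0,0,0,30,0,0,0,0,0,0,0,0]' --squeeze 25

```text
clock: 9.5
position: [0.6424, 0.0407, 0.0795]
ee_rot: [-3.133, 0.001, 1.48]
contact_force: [-0.1, 0.2, -0.3]
gripper_width: 0.0428
grasp_force: 0.0
```

>>> play_rows --plan '[0,0,0,0,0,0,-1,0,0,0,0,0,0,-1,0,0,0,0,0,0,-1,0,0,0,0,0,0,-1,0,0,0,0,0,0,-1]'

```text
clock: 10.0
position: [0.647, 0.0415, 0.0865]
ee_rot: [3.137, 0.0, 1.481]
contact_force: [0.7, -2.5, 5.8]
gripper_width: 0.0133
grasp_force: 25.0
```

>>> play_rows --plan '[0,0,0,0,-8.1,-4.3,-1,0,0,0,0,-10,-3.5,-1,0,0,0,0,-10.5,-2,-1,0,0,0,0,-10.6,-0.4,-1,0,0,0,0,-10.5,1.1,-1,0,0,0,0,-10.3,2.8,-1,0,0,0,0,0,0,-1]'

```text
clock: 10.7
position: [0.5829, 0.0474, 0.0882]
ee_rot: [-3.137, 0.0, 1.481]
contact_force: [2.9, -1.0, -13.4]
gripper_width: 0.0131
grasp_force: 25.9
```

>>> play_rows --plan '[0,0,0,0,-9.7,4.2,-1,0,0,0,0,-9,5.6,-1,0,0,0,0,-8.1,6.9,-1,0,0,0,0,-6.9,8.1,-1,0,0,0,0,-5.7,9,-1,0,0,0,0,-3.5,7.7,-1,0,0,0,0,-1.8,5.4,-1,0,0,0,0,0,1,-1,0,0,0,0,0,0,-1]'

```text
clock: 11.6
position: [0.5519, 0.0506, 0.0516]
ee_rot: [3.117, -0.001, 1.48]
contact_force: [14.5, -7.2, 27.0]
gripper_width: 0.0127
grasp_force: 27.9
```

>>> play_rows --plan '[0,0,0,0,0,0,-0.2,0,0,0,0,0,0,-0.2,0,0,0,0,0,0,-0.2]'

```text
clock: 11.9
position: [0.5419, 0.0516, 0.0436]
ee_rot: [3.139, -0.001, 1.481]
contact_force: [4.4, -0.2, 3.4]
gripper_width: 0.0341
grasp_force: 2.6
```

>>> play_rows --plan '[0,0,0,0,0,-40,-0.2,0,0,0,0,0,-40,-0.2,0,0,0,0,0,-40,-0.2,0,0,0,0,0,-40,0,0,0,0,-40,-20,-40,0,0,0,0,-40,-20,-20,0,0,0,0,0,0,0,0]'

```text
clock: 12.6
position: [0.4957, -0.0209, 0.2585]
ee_rot: [3.141, 0.001, 1.478]
contact_force: [0.4, 0.8, 0.2]
gripper_width: 0.0424
grasp_force: 0.0
```

```bash
python3 - <<'E'
from h import *
C=cam('wrist'); im=grab_frame('wrist'); print(read_state()['position'],read_state()['ee_rot'])
np.save('C.npy',np.array([C],dtype=object),allow_pickle=True)
find('wrist',['stop','stop_rod','gauge_face'],2,C)
cv2.imwrite('pics/w2.png',cv2.convertScaleAbs(im,alpha=1.3))
E
```

```text
[ 0.49649478 -0.01959101  0.25675626] [-3.14108647e+00 -4.86513113e-04  1.47850277e+00]
wrist stop 0.97 [ 0.556 -0.022  0.035] [368. 171.]
wrist stop 0.24 [ 0.504 -0.042  0.016] [324. 188.]
wrist stop_rod 0.57 [ 0.552 -0.024  0.037] [365. 173.]
wrist gauge_face 0.78 [ 0.502 -0.041  0.014] [322. 187.]
```

View pics/w2.png

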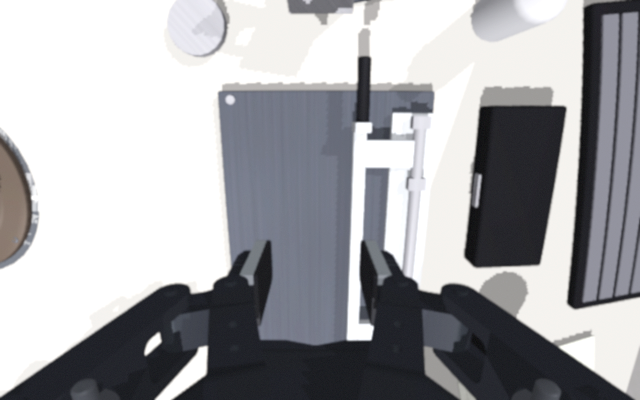

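The stop is lying down. The bar's near edge runs from (354,125) to (348,335), the rod from (364,57) to (362,121), and the bed's left corners are at (219,92) and (433,92).

```bash
python3 - <<'E'
from h import *
C=tuple(np.load('C.npy',allow_pickle=True)[0])
Q=lambda p,z:ray('wrist',p,z,C)[:2]
a,b=Q((354,125),.037),Q((347.5,335),.037)
print('bar',a,b,'yaw',np.degrees(np.arctan2(-(a-b)[0],(a-b)[1])))
a2,b2=Q((219,92),.015),Q((233,260),.015)
print('near',a2,b2,'yaw',np.degrees(np.arctan2(-(a2-b2)[0],(a2-b2)[1])))
print('fl',Q((433,92),.024),'rod',Q((364,57),.057),Q((362,121),.057))
# bed x of gauge face -> centre estimate using yaw -5.1
for th in(-5.1,-5.6):
    t=np.radians(th);R=np.array([[np.cos(t),-np.sin(t)],[np.sin(t),np.cos(t)]])
    print(th,'bedcoord offsets using c=(.498,-.1185)',[np.round(R.T@(q-[.498,-.1185]),4) for q in(a,b,a2,b2,Q((433,92),.024))])
E
```

```text
bar [0.54276794 0.0307205 ] [ 0.51841292 -0.24093191] yaw -5.123161166007547
near [0.39435939 0.0811928 ] [ 0.37695224 -0.12773483] yaw -4.762691917562577
fl [0.63495751 0.05874268] rod [0.55447695 0.09656067] [0.54889564 0.03489197]
-5.1 bedcoord offsets using c=(.498,-.1185) [array([0.0313, 0.1526]), array([ 0.0312, -0.1201]), array([-0.121 ,  0.1897]), array([-0.1197, -0.02  ]), array([0.1207, 0.1887])]
-5.6 bedcoord offsets using c=(.498,-.1185) [array([0.03  , 0.1529]), array([ 0.0323, -0.1199]), array([-0.1226,  0.1886]), array([-0.1196, -0.021 ]), array([0.119 , 0.1898])]
```

>>> play_rows --plan '[0,0,-5.2,0,0,-43,-0.2,0,0,-5.2,0,0,0,-0.2,0,0,0,48,1,0,-0.2,0,0,0,48,1,0,-0.2,0,0,0,48,1,0,-0.2,0,0,0,48,1,0,-0.2,0,0,0,48,1,0,-0.2,0,0,0,0,0,0,-0.2,0,0,0,0,0,0,-0.2]'

```text
clock: 13.7
position: [0.4802, 0.2228, 0.2971]
ee_rot: [-3.138, 0.001, 1.667]
contact_force: [0.5, -0.6, -0.0]
gripper_width: 0.0342
grasp_force: 0.0
```

```bash
python3 - <<'E'
from h import *
C=cam('wrist'); im=grab_frame('wrist'); print(read_state()['position'],read_state()['ee_rot'])
np.save('C.npy',np.array([C],dtype=object),allow_pickle=True)
find('wrist',['carrier1','rack'],4,C)
cv2.imwrite('pics/w3.png',cv2.convertScaleAbs(im,alpha=1.0))
E
```

```text
[0.48048784 0.22165381 0.29756811] [-3.13876663e+00  1.22894730e-03  1.66473279e+00]
wrist carrier1 0.89 [0.502 0.358 0.052] [348.  54.]
wrist carrier1 0.87 [0.488 0.414 0.044] [341.   0.]
wrist carrier1 0.69 [0.514 0.19  0.067] [341. 203.]
wrist rack 0.95 [0.553 0.3   0.113] [399. 112.]
```

View pics/w3.png

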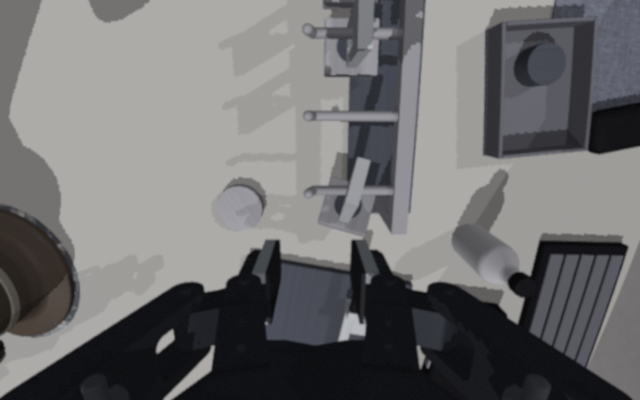

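The wrist view shows the nearest carrier's tab from about (364,158) to (348,218). It is twisted about 15° relative to its hook, probably from the knock. I'll measure it numerically from a fresh frame.

```bash
cat >> h.py <<'E'
def tab(im,roi,C,z=.155,thr=None):
    x0,y0,x1,y1=roi; g=cv2.GaussianBlur(cv2.cvtColor(im,cv2.COLOR_BGR2GRAY)[y0:y1,x0:x1],(3,3),0)
    t=thr or np.percentile(g,99)*.9
    n,l,s,_=cv2.connectedComponentsWithStats((g>t).astype(np.uint8))
    for i in range(1,n):
        if s[i,4]<60: continue
        p=np.argwhere(l==i)[:,::-1].astype(np.float32)+[x0,y0]; r=cv2.minAreaRect(p.astype(np.float32))
        b=cv2.boxPoints(r); wb=np.array([ray('wrist',q,z,C)[:2] for q in b])
        e=[wb[1]-wb[0],wb[2]-wb[1]]; L=[np.linalg.norm(v) for v in e]; d=e[int(np.argmax(L))]; d=d*np.sign(d[1])
        print('thr',t,'px',np.round(r[0]),'ctr',np.round(wb.mean(0),4),'size',np.round(L,4),'yaw',round(np.degrees(np.arctan2(-d[0],d[1])),1))
E
python3 - <<'E'
from h import *
C0=tuple(np.load('C.npy',allow_pickle=True)[0])
im0=cv2.imread('pics/w3.png'); C=cam('wrist'); im=grab_frame('wrist')
g=cv2.cvtColor(im0,cv2.COLOR_BGR2GRAY)
print(g[150:226:6,320:376:4])
for t in(150,165,180): tab(im0,(320,145,378,232),C0,thr=t); tab(im,(320,145,378,232),C,thr=t)
E
```

```text
[[162 171 171 171 170 169 157  94  72  46  44  51  71  73]
 [165 171 171 171 130 113  95  67  68  52  61  67  71  72]
 [162 171 171 171 115 114  95  52  44 127 156 156 152  53]
 [166 171 171 130 113 113  96  49  50 153 155 156 115  45]
 [161 171 171 114 113 112  96  46 107 156 155 155  57  45]
 [164 171 164 113 114 109 105  61 149 155 155 140  43  44]
 [ 98 101  90  83  84  83  82  91 155 155 156 104  87  86]
 [144 143 143 142 142 142 138 137 155 155 154 151 151 151]
 [157 128 125 114  74  54  75 155 155 155 139 130 130 129]
 [155 116 117 112  51  51 120 146 149 153  69 129 130 118]
 [143 132 122 113  64  60 146 148 147  87  83 116 128  83]
 [113 117 114 115 114 132 147 148 104  98 115 114 116 171]
 [130 127 118 124 123 125 132 130 112 113 115 113 140 171]]
thr 150 px [332. 164.] ctr [0.4917 0.2482] size [0.0216 0.0344] yaw 6.9
thr 150 px [358. 182.] ctr [0.5163 0.2348] size [0.0405 0.0109] yaw -8.0
thr 150 px [372. 222.] ctr [0.5344 0.1985] size [0.0083 0.0166] yaw 8.7
thr 150 px [330. 228.] ctr [0.496  0.1889] size [0.0049 0.0185] yaw -84.4
thr 150 px [326. 162.] ctr [0.4871 0.2469] size [0.0104 0.0309] yaw 6.1
thr 150 px [358. 187.] ctr [0.5179 0.2271] size [0.0438 0.0129] yaw -8.3
thr 150 px [348. 221.] ctr [0.5133 0.1949] size [0.0524 0.0196] yaw -84.7
thr 165 px [330. 164.] ctr [0.4899 0.2485] size [0.0181 0.0335] yaw 6.8
thr 165 px [373. 223.] ctr [0.535  0.1981] size [0.0074 0.0157] yaw 8.7
thr 165 px [326. 158.] ctr [0.4862 0.2509] size [0.0095 0.0228] yaw 6.0
thr 165 px [357. 187.] ctr [0.5174 0.2275] size [0.0419 0.0101] yaw -8.7
thr 165 px [352. 222.] ctr [0.5167 0.1942] size [0.046  0.0177] yaw -84.7
```

The tab moved between frames, so the carrier is swinging. I'll let it settle.

>>> play_rows --plan '[0,0,0,0,0,0,-0.2,0,0,0,0,0,0,-0.2,0,0,0,0,0,0,-0.2,0,0,0,0,0,0,-0.2,0,0,0,0,0,0,-0.2,0,0,0,0,0,0,-0.2,0,0,0,0,0,0,-0.2,0,0,0,0,0,0,-0.2,0,0,0,0,0,0,-0.2,0,0,0,0,0,0,-0.2,0,0,0,0,0,0,-0.2,0,0,0,0,0,0,-0.2]'

```text
clock: 15.1
position: [0.4811, 0.221, 0.299]
ee_rot: [-3.142, 0.0, 1.663]
contact_force: [0.5, 0.3, 0.8]
gripper_width: 0.0343
grasp_force: 0.0
```

```bash
python3 - <<'E'
from h import *
for k in range(3):
    C=cam('wrist'); im=grab_frame('wrist')
    for t in(158,168): tab(im,(335,145,378,225),C,thr=t)
g=cv2.cvtColor(im,cv2.COLOR_BGR2GRAY); print(g[138:232:6,312:384:4])
cv2.imwrite('pics/w4.png',im); find('wrist',['carrier1'],4,C)
E
```

```text
thr 158 px [361. 208.] ctr [0.5237 0.2088] size [0.029  0.0307] yaw 8.4
thr 168 px [362. 208.] ctr [0.5242 0.2084] size [0.0281 0.0298] yaw 8.4
thr 158 px [362. 212.] ctr [0.5252 0.2047] size [0.0274 0.0223] yaw -84.7
thr 168 px [362. 212.] ctr [0.5256 0.2047] size [0.0265 0.0223] yaw -84.7
thr 158 px [362. 213.] ctr [0.5252 0.2042] size [0.0274 0.0213] yaw -84.7
thr 168 px [362. 213.] ctr [0.5257 0.2042] size [0.0265 0.0213] yaw -84.7
[[157 157 162  76 144 145 140 147 139 108  87  81  75  73  72  79 125  93]
 [157 157  91  89 151 149 134  71  71  94 110  91  75  72  80  98 129  73]
 [157 145  72  85  85  69  34  35  83  86 110 111  89  78  86  83  73  73]
 [157 101 138 147 141 122  64  73  90 106 108 111 109  84 124  85  73  74]
 [156 116 143 141 139 141 122  90  87  93 101 113 111 118 108  73  72  73]
 [157 156 152 145 140 140 118 125 169 118  95 113 110 117  72  72  72  73]
 [156 157 156 157 156 157 140 102 112 101  88 113 111 105  73  74  72  59]
 [157 157 156 157 157 156 158  99 113 111  93 110 113 111  73  72  69  43]
 [ 85 119 122 123 123 118 107 108 108  91  93 105 112 110 122 126 127 127]
 [109 143 149 150 149 146 142 122 115  93  93  97 111 111 118 125 124 124]
 [157 156 170 172 171 172 172  96  92  92  92  91 110 110 107  70  71  69]
 [156 156 170 172 172 171 171 112  92  92  91 148 175 175 170  70  72  72]
 [157 157 167 172 171 171 164 119  93  91 122 174 174 173  97  93  91  72]
 [157 156 167 165 157 157 156 134  91 101 174 174 174 172 172 172 172 133]
 [157 157 156 157 156 157 157 144  92 170 173 173 172 171 171 171 171 172]
 [157 157 157 156 158 169 171 166 157 172 172 171 172 164 130 166 172 171]]
wrist carrier1 0.93 [0.517 0.242 0.072] [349. 159.]
wrist carrier1 0.57 [0.5   0.356 0.055] [344.  54.]
wrist carrier1 0.51 [0.487 0.414 0.043] [337.   0.]
```

>>> play_rows --plan '[0,0,0,0,0,0,-0.2,0,0,0,0,0,0,-0.2,0,0,0,0,0,0,-0.2,0,0,0,0,0,0,-0.2,0,0,0,0,0,0,-0.2,0,0,0,0,0,0,-0.2,0,0,0,0,0,0,-0.2,0,0,0,0,0,0,-0.2,0,0,0,0,0,0,-0.2,0,0,0,0,0,0,-0.2,0,0,0,0,0,0,-0.2,0,0,0,0,0,0,-0.2,0,0,0,0,0,0,-0.2,0,0,0,0,0,0,-0.2,0,0,0,0,0,0,-0.2,0,0,0,0,0,0,-0.2,0,0,0,0,0,0,-0.2,0,0,0,0,0,0,-0.2,0,0,0,0,0,0,-0.2,0,0,0,0,0,0,-0.2]'

```text
clock: 17.3
position: [0.4811, 0.2209, 0.299]
ee_rot: [3.142, -0.0, 1.663]
contact_force: [-0.3, -1.3, -0.8]
gripper_width: 0.034
grasp_force: 0.0
```

```bash
python3 - <<'E'
from h import *
I=[cv2.imread('pics/w4.png')]
for k in range(2):
    C=cam('wrist'); im=grab_frame('wrist'); I.append(im)
    for b in boxes_of('wrist','carrier1')[:3]: print(np.round(w('wrist',b['xyz'],C),3))
np.save('C.npy',np.array([C],dtype=object),allow_pickle=True); cv2.imwrite('pics/w5.png',im)
cv2.imwrite('pics/j.png',np.hstack([cv2.resize(i[110:240,290:420],None,fx=3,fy=3,interpolation=cv2.INTER_CUBIC) for i in I[::2]]))
E
```

```text
[0.503 0.359 0.053]
[0.515 0.223 0.066]
[0.489 0.412 0.045]
[0.499 0.36  0.05 ]
[0.49  0.414 0.044]
[0.516 0.235 0.063]
```

View pics/j.png

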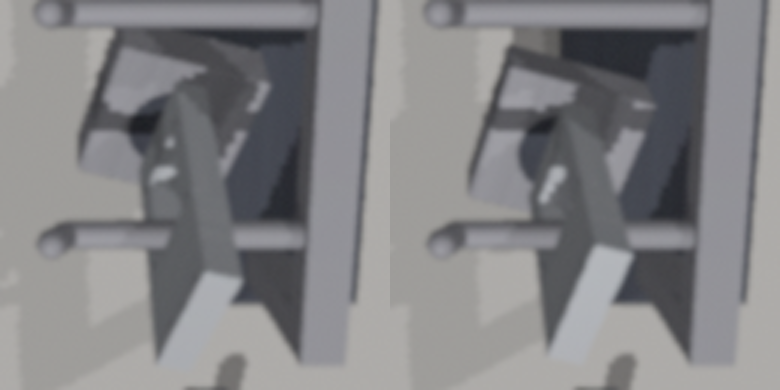

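The swing is decaying slowly, so I'll take the other two carriers first.

>>> play_rows --plan '[0,0,0,45,3,0,-0.2,0,0,0,45,3,0,-0.2,0,0,0,45,3,0,-0.2,0,0,0,0,0,0,-0.2,0,0,0,0,0,0,-0.2]'

```text
clock: 18.0
position: [0.4774, 0.3571, 0.2983]
ee_rot: [-3.141, 0.001, 1.665]
contact_force: [-0.9, -0.4, -0.7]
gripper_width: 0.0341
grasp_force: 0.0
```

```bash
python3 - <<'E'
from h import *
C=cam('wrist'); im=grab_frame('wrist'); print(read_state()['position'],read_state()['ee_rot'])
for b in boxes_of('wrist','carrier1')[:3]: print(b['confidence'],np.round(w('wrist',b['xyz'],C),3))
for q in [(.4923,.4386),(.5009,.3642)]:
    u=proj('wrist',[*q,.155],C); print(u); x,y=[int(v) for v in u]
    for t in (140,155,170): tab(im,(x-25,y-35,x+25,y+35),C,thr=t)
g=cv2.cvtColor(im,cv2.COLOR_BGR2GRAY); print(g[y-36:y+36:6,x-32:x+32:4])
cv2.imwrite('pics/w6.png',im)
E
```

```text
[0.47751248 0.35614388 0.29875462] [-3.14111331e+00  7.13297452e-04  1.66322984e+00]
0.93 [0.503 0.376 0.051]
0.58 [0.495 0.44  0.045]
0.57 [0.513 0.234 0.084]
[343.20432717  98.77332108]
thr 140 px [348.  97.] ctr [0.4961 0.4404] size [0.0446 0.0117] yaw 4.2
thr 140 px [326.  82.] ctr [0.4766 0.4501] size [0.0132 0.0119] yaw -84.5
thr 155 px [348.  96.] ctr [0.4956 0.4412] size [0.0107 0.0426] yaw 7.0
thr 170 px [348.  96.] ctr [0.4958 0.4412] size [0.0412 0.0095] yaw 4.9
[343.07316286 185.9626587 ]
thr 140 px [354. 178.] ctr [0.5099 0.3713] size [0.0227 0.0519] yaw 7.9
thr 140 px [327. 204.] ctr [0.4883 0.3464] size [0.0162 0.0294] yaw 6.4
thr 155 px [349. 183.] ctr [0.5059 0.367 ] size [0.0123 0.0421] yaw 7.4
thr 155 px [322. 204.] ctr [0.4834 0.3452] size [0.028  0.0114] yaw -17.5
thr 170 px [348. 184.] ctr [0.5055 0.3665] size [0.0097 0.0412] yaw 7.3
[[155 143 150 135 133 134 108  80  81  82  94  96 139 139  56  70]
 [155 140 148 136 133  85  77  88  87  87  88 123 148 137  58  71]
 [155 136 138 135  84  65 110  94 175 180 179 169 147 137  55  53]
 [156 136 138 137  73  62 130 115 174 179 179 167 148 129  42  44]
 [113 114 113 114 114 115 114  94 176 179 179 148 103 130 130 130]
 [144 136 139 136 134 135 123  94 176 179 179 151 140 127 111 112]
 [155 114  84 137 136 136 112  87 180 179 179 161 148 123  72  71]
 [154 155 155 156 154 155 152  89 179 179 178 117  71  71  64  68]
 [155 156 156 157 161 152 114  98 178 178 178 112  58  44  45  53]
 [155 169 169 164 133 112  95  80 179 179 178 101  43  42  45  72]
 [158 170 170 130 112 113  94  51  54  56  54  45  44  46  56  73]
 [156 169 170 148 113 112  94  54  45  44  42  43  44  43  45  61]]
```

>>> play_rows --plan '[0,0,0,41,13,0,-0.2,0,0,0,41,13,0,-0.2,0,0,0,0,0,40,-0.2,0,0,0,0,0,40,-0.2,0,0,0,0,0,40,-0.2,0,0,0,0,0,30,-0.2,0,0,0,0,0,18,-0.2,0,0,0,0,0,0,-0.2,0,0,0,0,0,0,-1,0,0,0,0,0,0,-1,0,0,0,0,0,0,-1,0,0,0,0,0,0,-1]' --squeeze 60

```text
clock: 19.3
position: [0.4969, 0.4402, 0.133]
ee_rot: [3.139, -0.001, 1.662]
contact_force: [1.0, -2.9, 6.0]
gripper_width: 0.0115
grasp_force: 59.9
```

>>> play_rows --plan '[0,0,0,0,0,-11,-1,0,0,0,0,0,-11,-1,0,0,0,0,-20,0,-1,0,0,0,0,-22,0,-1,0,0,0,0,-22,0,-1,0,0,0,0,-21,0,-1,0,0,0,0,0,-35,-1,0,0,0,0,0,-35,-1,0,0,0,0,0,-30,-1,0,0,5.2,0,0,0,-1,0,0,5.2,0,0,0,-1,0,0,0,0,0,0,-1]'

```text
clock: 20.5
position: [0.4113, 0.4327, 0.2539]
ee_rot: [3.141, -0.001, 1.481]
contact_force: [0.4, -0.7, -4.7]
gripper_width: 0.0111
grasp_force: 59.7
```

>>> play_rows --plan '[0,0,0,-42,7.4,0,-1,0,0,0,-42,7.4,0,-1,0,0,0,-42,7.4,0,-1,0,0,0,-42,7.4,0,-1,0,0,0,-42,7.4,0,-1,0,0,0,-42,7.4,0,-1,0,0,0,-42,7.4,0,-1,0,0,0,-42,7.4,0,-1,0,0,0,-42,7.4,0,-1,0,0,0,-42,7.4,0,-1,0,0,0,-42,7.4,0,-1,0,0,0,-42,7.4,0,-1,0,0,0,-42,7.4,0,-1,0,0,0,-42,7.4,0,-1,0,0,0,-42,7.4,0,-1,0,0,0,0,0,0,-1,0,0,0,0,0,0,-1,0,0,0,0,0,0,-1]'

```text
clock: 22.3
position: [0.4654, -0.2044, 0.2531]
ee_rot: [-3.141, -0.001, 1.483]
contact_force: [-1.4, 0.3, -3.4]
gripper_width: 0.0111
grasp_force: 59.5
```

```bash
python3 - <<'E'
from h import *
s=read_state();print(s['position'],s['ee_rot'],s['contact_force'],s['gripper_width'],s['grasp_force'])
C=cam('wrist'); im=grab_frame('wrist'); cv2.imwrite('pics/w7.png',im)
for b in boxes_of('wrist','carrier1')[:3]: print(b['confidence'],np.round(w('wrist',b['xyz'],C),3))
E
```

```text
[ 0.4653525  -0.20436447  0.25308222] [-3.14124687e+00 -5.90113249e-04  1.48257508e+00] [-1.4262516   0.26340493 -3.35538335] 0.011112858036255651 59.547194838523865
0.59 [ 0.468 -0.191  0.171]
0.48 [ 0.726 -0.291  0.075]
```

>>> play_rows --plan '[0,0,0,0,0,40,-1,0,0,0,0,0,40,-1,0,0,0,0,0,30,-1,0,0,0,0,0,19,-1,0,0,0,0,0,0,-1,0,0,0,0,8,0,-1,0,0,0,0,8,0,-1,0,0,0,0,3,0,-1,0,0,0,0,0,0,-1]'

```text
clock: 23.3
position: [0.4853, -0.2066, 0.1241]
ee_rot: [3.141, 0.0, 1.482]
contact_force: [0.6, -0.8, -2.9]
gripper_width: 0.0114
grasp_force: 63.4
```

>>> play_rows --plan '[0,0,0,0,2,0,-1,0,0,0,0,0,0,-1]'

```text
clock: 23.5
position: [0.4865, -0.2069, 0.124]
ee_rot: [-3.141, -0.0, 1.481]
contact_force: [0.0, -1.1, -2.4]
gripper_width: 0.0109
grasp_force: 63.3
```

>>> play_rows --plan '[0,0,0,0,2,0,-1,0,0,0,0,0,0,-1]'

```text
clock: 23.7
position: [0.4885, -0.2071, 0.1241]
ee_rot: [3.141, 0.0, 1.481]
contact_force: [-0.4, -0.5, -3.4]
gripper_width: 0.0112
grasp_force: 63.4
```

>>> play_rows --plan '[0,0,0,0,2,0,-1,0,0,0,0,0,0,-1]'

```text
clock: 23.9
position: [0.4906, -0.2073, 0.1241]
ee_rot: [3.141, 0.0, 1.481]
contact_force: [-0.7, -0.5, -3.3]
gripper_width: 0.0113
grasp_force: 63.3
```

>>> play_rows --plan '[0,0,0,0,1,0,-1,0,0,0,0,0,0,-1]'

```text
clock: 24.1
position: [0.4913, -0.2073, 0.124]
ee_rot: [-3.141, 0.0, 1.481]
contact_force: [-0.9, 0.5, -2.9]
gripper_width: 0.0113
grasp_force: 63.4
```

>>> play_rows --plan '[0,0,0,0,1,0,-1,0,0,0,0,0,0,-1]'

```text
clock: 24.3
position: [0.4917, -0.2073, 0.1239]
ee_rot: [-3.14, 0.0, 1.481]
contact_force: [-4.7, 0.7, -1.1]
gripper_width: 0.0116
grasp_force: 63.7
```

>>> play_rows --plan '[0,0,0,0,1,0,-1,0,0,0,0,0,0,-1]'

```text
clock: 24.5
position: [0.492, -0.2073, 0.1237]
ee_rot: [-3.139, 0.0, 1.481]
contact_force: [-6.4, 1.1, -0.3]
gripper_width: 0.011
grasp_force: 63.8
```

>>> play_rows --plan '[0,0,0,0,0,2,-1,0,0,0,0,0,1.5,-1,0,0,0,0,0,0,-1]'

```text
clock: 24.8
position: [0.492, -0.2074, 0.1218]
ee_rot: [-3.14, 0.001, 1.481]
contact_force: [-10.1, 1.6, 9.8]
gripper_width: 0.0117
grasp_force: 65.2
```

>>> play_rows --plan '[0,0,0,0,0,0,-0.3,0,0,0,0,0,0,-0.3,0,0,0,0,0,0,-0.3,0,0,0,0,0,0,-0.3]'

```text
clock: 25.2
position: [0.4939, -0.2076, 0.1207]
ee_rot: [3.141, 0.0, 1.481]
contact_force: [0.4, -1.2, 0.2]
gripper_width: 0.0299
grasp_force: 0.0
```

>>> play_rows --plan '[0,0,0,0,0,-40,-0.3,0,0,0,0,0,-40,-0.3,0,0,0,0,0,-50,-0.2,0,0,0,0,0,-50,-0.2,0,0,0,41,-3.2,0,-0.2,0,0,0,41,-3.2,0,-0.2,0,0,0,41,-3.2,0,-0.2,0,0,0,41,-3.2,0,-0.2,0,0,0,41,-3.2,0,-0.2,0,0,0,41,-3.2,0,-0.2,0,0,0,41,-3.2,0,-0.2,0,0,0,41,-3.2,0,-0.2,0,0,0,41,-3.2,0,-0.2,0,0,0,41,-3.2,0,-0.2,0,0,0,41,-3.2,0,-0.2,0,0,-5.2,41,-3.2,0,-0.2,0,0,-5.2,41,-3.2,0,-0.2,0,0,0,0,0,0,-0.2,0,0,0,0,0,0,-0.2]'

```text
clock: 27.1
position: [0.4958, 0.3279, 0.2999]
ee_rot: [-3.141, 0.001, 1.664]
contact_force: [-1.2, 0.1, -0.5]
gripper_width: 0.0342
grasp_force: 0.0
```

```bash
python3 - <<'E'
from h import *
C=cam('wrist'); im=grab_frame('wrist'); print(read_state()['position'],read_state()['ee_rot'])
for b in boxes_of('wrist','carrier1')[:3]: print(b['confidence'],np.round(w('wrist',b['xyz'],C),3))
for q in [(.5057,.367),(.516,.215)]:
    u=proj('wrist',[*q,.155],C); print(u); x,y=[int(v) for v in u]
    for t in (140,155,170): tab(im,(x-28,y-35,x+28,y+35),C,thr=t)
cv2.imwrite('pics/w8.png',im)
E
```

```text
[0.49597708 0.32693913 0.30030037] [-3.14132325e+00  4.61073916e-04  1.66249979e+00]
0.64 [0.503 0.371 0.053]
0.61 [0.516 0.228 0.051]
[331.62710702 148.629574  ]
thr 140 px [306. 124.] ctr [0.4816 0.3854] size [0.0051 0.0193] yaw 5.1
thr 140 px [346. 127.] ctr [0.516  0.3865] size [0.0068 0.0169] yaw 6.9
thr 140 px [330. 158.] ctr [0.5047 0.3583] size [0.059  0.0352] yaw -22.0
thr 155 px [320. 153.] ctr [0.4964 0.3617] size [0.03   0.0509] yaw 6.4
thr 170 px [331. 149.] ctr [0.5052 0.3663] size [0.0418 0.0103] yaw 5.8
thr 170 px [312. 179.] ctr [0.4911 0.3384] size [0.0161 0.0055] yaw -84.6
[325.46344826 301.13697427]
thr 140 px [306. 269.] ctr [0.4934 0.249 ] size [0.0175 0.0065] yaw -84.6
thr 140 px [324. 300.] ctr [0.5145 0.2155] size [0.0531 0.0511] yaw -84.7
thr 140 px [349. 311.] ctr [0.5412 0.2054] size [0.006 0.031] yaw 7.4
thr 155 px [324. 301.] ctr [0.5141 0.2144] size [0.0523 0.0466] yaw -84.7
thr 155 px [350. 312.] ctr [0.5418 0.2043] size [0.005  0.0287] yaw 7.4
thr 170 px [322. 300.] ctr [0.5128 0.2159] size [0.0436 0.0494] yaw 86.8
```

>>> play_rows --plan '[0,0,0,38,13,0,-0.2,0,0,0,0,0,40,-0.2,0,0,0,0,0,40,-0.2,0,0,0,0,0,40,-0.2,0,0,0,0,0,30,-0.2,0,0,0,0,0,19,-0.2,0,0,0,0,0,0,-0.2,0,0,0,0,0,0,-1,0,0,0,0,0,0,-1,0,0,0,0,0,0,-1,0,0,0,0,0,0,-1]' --squeeze 60

```text
clock: 28.3
position: [0.5064, 0.3659, 0.1333]
ee_rot: [3.139, -0.0, 1.662]
contact_force: [0.9, -3.3, 5.6]
gripper_width: 0.0111
grasp_force: 59.7
```

>>> play_rows --plan '[0,0,0,0,0,-11,-1,0,0,0,0,0,-11,-1,0,0,0,0,-20,0,-1,0,0,0,0,-22,0,-1,0,0,0,0,-22,0,-1,0,0,0,0,-21,0,-1,0,0,0,0,0,-35,-1,0,0,0,0,0,-35,-1,0,0,0,0,0,-30,-1,0,0,5.2,0,0,0,-1,0,0,5.2,0,0,0,-1,0,0,0,0,0,0,-1]'

```text
clock: 29.5
position: [0.4207, 0.3585, 0.2544]
ee_rot: [3.141, -0.001, 1.481]
contact_force: [-0.1, -0.4, -3.3]
gripper_width: 0.0111
grasp_force: 59.7
```

>>> play_rows --plan '[0,0,0,-42.5,5,0,-1,0,0,0,-42.5,5,0,-1,0,0,0,-42.5,5,0,-1,0,0,0,-42.5,5,0,-1,0,0,0,-42.5,5,0,-1,0,0,0,-42.5,5,0,-1,0,0,0,-42.5,5,0,-1,0,0,0,-42.5,5,0,-1,0,0,0,-42.5,22.7,0,-1,0,0,0,-42.5,22.7,0,-1,0,0,0,-42.5,22.7,0,-1,0,0,0,0,0,0,-1,0,0,0,0,0,40,-1,0,0,0,0,0,40,-1,0,0,0,0,0,30,-1,0,0,0,0,0,18,-1,0,0,0,0,0,0,-1,0,0,0,0,0,0,-1]'

```text
clock: 31.3
position: [0.4863, -0.1166, 0.1256]
ee_rot: [-3.141, -0.0, 1.483]
contact_force: [0.3, -0.2, -2.8]
gripper_width: 0.0109
grasp_force: 62.3
```

```bash
python3 -c "
from h import *
s=read_state();print(s['position'],s['ee_rot'],s['contact_force'],s['grasp_force'])"
```

```text
[ 0.48632839 -0.1165839   0.1255654 ] [-3.14104901e+00 -4.39785234e-04  1.48314129e+00] [ 0.28923178 -0.23217515 -2.7536889 ] 62.250094413757324
```

>>> play_rows --plan '[0,0,0,0,6,0,-1,0,0,0,0,5,0,-1,0,0,0,0,0,0,-1]'

```text
clock: 31.6
position: [0.4985, -0.1181, 0.1258]
ee_rot: [3.141, -0.0, 1.482]
contact_force: [-0.8, 1.0, -3.1]
gripper_width: 0.0113
grasp_force: 62.2
```

>>> play_rows --plan '[0,0,0,0,1.5,0,-1,0,0,0,0,0,0,-1]'

```text
clock: 31.8
position: [0.4991, -0.1182, 0.1255]
ee_rot: [-3.141, -0.0, 1.481]
contact_force: [0.2, 0.6, -3.1]
gripper_width: 0.0111
grasp_force: 62.2
```

>>> play_rows --plan '[0,0,0,0,1,0,-1,0,0,0,0,0,0,-1]'

```text
clock: 32.0
position: [0.4995, -0.1182, 0.1254]
ee_rot: [-3.141, -0.0, 1.481]
contact_force: [-1.4, 0.9, -2.5]
gripper_width: 0.0109
grasp_force: 62.4
```

>>> play_rows --plan '[0,0,0,0,1,0,-1,0,0,0,0,0,0,-1]'

```text
clock: 32.2
position: [0.5, -0.1183, 0.1253]
ee_rot: [-3.139, -0.0, 1.481]
contact_force: [-5.1, -0.7, -0.7]
gripper_width: 0.011
grasp_force: 62.7
```

Contact. I'll lower it onto the bed, release, rise and go to the last carrier.

>>> play_rows --plan '[0,0,0,0,0,2,-1,0,0,0,0,0,2,-1,0,0,0,0,0,1,-1,0,0,0,0,0,0,-1]'

```text
clock: 32.6
position: [0.5, -0.1184, 0.1227]
ee_rot: [-3.141, 0.001, 1.481]
contact_force: [-11.5, 0.9, 15.6]
gripper_width: 0.0111
grasp_force: 64.9
```

>>> play_rows --plan '[0,0,0,0,0,0,-0.3,0,0,0,0,0,0,-0.3,0,0,0,0,0,0,-0.3,0,0,0,0,0,0,-0.3,0,0,0,0,0,-40,-0.3,0,0,0,0,0,-40,-0.3,0,0,0,0,0,-50,-0.2,0,0,0,0,0,-50,-0.2,0,0,0,45,-4,0,-0.2,0,0,0,45,-4,0,-0.2,0,0,0,45,-4,0,-0.2,0,0,0,45,-4,0,-0.2,0,0,0,45,-4,0,-0.2,0,0,-5.2,40,-4,0,-0.2,0,0,-5.2,25,0,0,-0.2,0,0,0,0,0,0,-0.2,0,0,0,0,0,0,-0.2]'

```text
clock: 34.3
position: [0.5009, 0.173, 0.3002]
ee_rot: [-3.141, 0.0, 1.663]
contact_force: [0.6, -0.4, -0.1]
gripper_width: 0.0342
grasp_force: 0.0
```

```bash
python3 - <<'E'
from h import *
I=[]
for k in range(3):
    C=cam('wrist'); im=grab_frame('wrist'); I.append(im); print(read_state()['position'],read_state()['ee_rot'])
    for b in boxes_of('wrist','carrier1')[:3]: print(b['confidence'],np.round(w('wrist',b['xyz'],C),3))
    u=proj('wrist',[.516,.215,.155],C); print(u); x,y=[int(v) for v in u]
    for t in (150,165): tab(im,(x-30,y-38,x+30,y+38),C,thr=t)
g=cv2.cvtColor(im,cv2.COLOR_BGR2GRAY); print(g[y-42:y+42:6,x-32:x+32:4])
cv2.imwrite('pics/w9.png',im)
E
```

```text
[0.50091882 0.17238102 0.30036263] [-3.14135800e+00  4.43255163e-04  1.66166358e+00]
0.76 [ 0.499 -0.086  0.03 ]
0.7 [0.516 0.223 0.053]
0.49 [ 0.546 -0.002  0.034]
[337.82334866 145.89624091]
thr 150 px [312. 120.] ctr [0.4911 0.2347] size [0.0076 0.0217] yaw 5.4
thr 150 px [336. 150.] ctr [0.5154 0.2107] size [0.0505 0.056 ] yaw 7.6
thr 165 px [310. 112.] ctr [0.4897 0.2409] size [0.0059 0.0091] yaw 5.3
thr 165 px [341. 145.] ctr [0.5186 0.216 ] size [0.0454 0.012 ] yaw -11.6
thr 165 px [318. 177.] ctr [0.5018 0.1859] size [0.0212 0.0068] yaw -66.9
thr 165 px [354. 180.] ctr [0.5343 0.1862] size [0.0207 0.0037] yaw -84.6
[0.50098238 0.17172012 0.30061354] [3.14143725e+00 2.30067839e-04 1.66059111e+00]
0.84 [ 0.504 -0.084  0.03 ]
0.77 [0.515 0.222 0.048]
[337.69542454 144.58319759]
thr 150 px [311. 118.] ctr [0.4908 0.2349] size [0.0068 0.0209] yaw 5.2
thr 150 px [336. 149.] ctr [0.5155 0.2104] size [0.0505 0.056 ] yaw 7.5
thr 165 px [310. 112.] ctr [0.4899 0.2407] size [0.0059 0.0091] yaw 5.2
thr 165 px [341. 143.] ctr [0.5187 0.2161] size [0.0453 0.0119] yaw -11.4
thr 165 px [318.
[... 970 characters left out ...]
 178 187 186 177 156 155  93]
 [162 153 153 144 134  68  68 136 109 186 186 186 169 154 143  75]
 [156 136 140 134  79  70  88 108 169 186 185 184 148 144  93  79]
 [141 141 141 141 140 141 140  97 186 186 185 171 156 155 155 155]
 [138 145 143 138 137  90 120 158 186 185 185 152 149 100  82  80]
 [153 159 142 142 141  91  86 185 186 185 174 155 149  76  77  49]
 [162 161 159 151 146 108 147 185 185 185 157 155 113  75  75  73]
 [162 162 162 161 162 153 183 185 185 171 152 152  68  67  68  75]
 [162 162 162 162 161 162 162 160 140  92  68  67  68  69  69  75]
 [162 162 162 163 173 172 162 158  89  91  90  91  90  92  95  96]
 [161 173 174 165 162 162 162 162 162 162 168 176 177 176 176 176]]
```

>>> play_rows --plan '[0,0,8.2,0,0,0,-0.2,0,0,8.2,0,0,0,-0.2,0,0,0,47,9,0,-0.2,0,0,0,0,0,40,-0.2,0,0,0,0,0,40,-0.2,0,0,0,0,0,40,-0.2,0,0,0,0,0,30,-0.2,0,0,0,0,0,19,-0.2,0,0,0,0,0,0,-0.2,0,0,0,0,0,0,-1,0,0,0,0,0,0,-1,0,0,0,0,0,0,-1,0,0,0,0,0,0,-1]' --squeeze 60

```text
clock: 35.9
position: [0.5196, 0.2171, 0.133]
ee_rot: [3.139, -0.001, 1.376]
contact_force: [-0.7, -1.3, 3.2]
gripper_width: 0.011
grasp_force: 59.4
```

>>> play_rows --plan '[0,0,0,0,0,-11,-1,0,0,0,0,0,-11,-1,0,0,-5.5,0,0,0,-1,0,0,-5.5,0,0,0,-1,0,0,-5.4,0,0,0,-1,0,0,0,0,0,0,-1]'

```text
clock: 36.5
position: [0.5188, 0.2172, 0.1541]
ee_rot: [3.141, -0.0, 1.663]
contact_force: [-0.9, -0.7, -3.5]
gripper_width: 0.011
grasp_force: 58.7
```

>>> play_rows --plan '[0,0,0,0,-20,0,-1,0,0,0,0,-22,0,-1,0,0,0,0,-22,0,-1,0,0,0,0,-21,0,-1,0,0,0,0,0,-35,-1,0,0,0,0,0,-35,-1,0,0,0,0,0,-30,-1,0,0,5.2,0,0,0,-1,0,0,5.2,0,0,0,-1,0,0,0,-46,16.8,0,-1,0,0,0,-46,16.8,0,-1,0,0,0,-46,16.8,0,-1,0,0,0,-46,16.8,0,-1,0,0,0,-46,16.8,0,-1,0,0,0,0,0,0,-1,0,0,0,0,0,0,-1]'

```text
clock: 38.1
position: [0.4972, -0.0286, 0.2537]
ee_rot: [-3.141, -0.0, 1.476]
contact_force: [-0.2, 0.6, -3.5]
gripper_width: 0.0112
grasp_force: 59.8
```

>>> play_rows --plan '[0,0,0,0,0,40,-1,0,0,0,0,0,40,-1,0,0,0,0,0,30,-1,0,0,0,0,0,18,-1,0,0,0,0,0,0,-1,0,0,0,0,0,0,-1]'

```text
clock: 38.7
position: [0.497, -0.0261, 0.1258]
ee_rot: [-3.141, -0.0, 1.482]
contact_force: [-0.1, 0.3, -4.0]
gripper_width: 0.0113
grasp_force: 62.2
```

Contact is expected near x = 0.5075, so I'll advance about 9 mm and then in small steps.

>>> play_rows --plan '[0,0,0,0,5,0,-1,0,0,0,0,4,0,-1,0,0,0,0,0,0,-1]'

```text
clock: 39.0
position: [0.5071, -0.028, 0.1259]
ee_rot: [3.141, -0.0, 1.481]
contact_force: [-0.2, -0.4, -4.4]
gripper_width: 0.0111
grasp_force: 62.1
```

>>> play_rows --plan '[0,0,0,0,1,0,-1,0,0,0,0,0,0,-1]'

```text
clock: 39.2
position: [0.5073, -0.0283, 0.1256]
ee_rot: [3.142, -0.0, 1.481]
contact_force: [-0.4, 0.0, -4.7]
gripper_width: 0.0113
grasp_force: 62.2
```

>>> play_rows --plan '[0,0,0,0,1,0,-1,0,0,0,0,0,0,-1]'

```text
clock: 39.4
position: [0.5078, -0.0284, 0.1254]
ee_rot: [-3.141, -0.0, 1.481]
contact_force: [-0.5, 0.6, -3.5]
gripper_width: 0.0113
grasp_force: 62.2
```

>>> play_rows --plan '[0,0,0,0,1,0,-1,0,0,0,0,0,0,-1]'

```text
clock: 39.6
position: [0.5082, -0.0284, 0.1253]
ee_rot: [-3.14, 0.0, 1.481]
contact_force: [-4.0, -0.2, -1.9]
gripper_width: 0.0118
grasp_force: 62.5
```

>>> play_rows --plan '[0,0,0,0,0,2,-1,0,0,0,0,0,2,-1,0,0,0,0,0,1,-1,0,0,0,0,0,0,-1]'

```text
clock: 40.0
position: [0.5083, -0.0284, 0.1225]
ee_rot: [3.141, 0.0, 1.481]
contact_force: [-11.3, 0.8, 13.9]
gripper_width: 0.0114
grasp_force: 64.6
```

>>> play_rows --plan '[0,0,0,0,0,0,-0.3,0,0,0,0,0,0,-0.3,0,0,0,0,0,0,-0.3,0,0,0,0,0,0,-0.3,0,0,0,0,0,-40,-0.3,0,0,0,0,0,-40,-0.3,0,0,0,0,0,-50,-0.2,0,0,0,0,0,-50,-0.2,0,0,0,0,0,0,-0.2,0,0,0,0,0,0,-0.2]'

```text
clock: 41.0
position: [0.5101, -0.0285, 0.3018]
ee_rot: [3.138, -0.0, 1.481]
contact_force: [0.3, -0.3, -0.5]
gripper_width: 0.0341
grasp_force: 0.0
```

```bash
python3 - <<'E'
from h import *
C=cam('wrist'); im=grab_frame('wrist'); print(read_state()['position'],read_state()['ee_rot'])
t=np.radians(-5.1);R=np.array([[np.cos(t),-np.sin(t)],[np.sin(t),np.cos(t)]])
for q in [(.507,-.0284),(.499,-.1183)]:
    u=proj('wrist',[*q,.145],C); print(u); x,y=[int(v) for v in u]
    for th in (150,170): tab(im,(x-25,y-35,x+25,y+35),C,.145,th)
cv2.imwrite('pics/w10.png',im)
tp=grab_frame('top')
find('top',['carrier1','stop','toggle_tip','oil_bottle','ref_block','pen_cup','case'],4)
cv2.imwrite('pics/top9.png',cv2.resize(tp[110:290,250:520],None,fx=2.9,fy=2.9,interpolation=cv2.INTER_CUBIC))
E
```

```text
[ 0.50940847 -0.02838866  0.30022544] [ 3.14127747e+00 -3.85078047e-05  1.48108107e+00]
[312.0368878  188.10691388]
thr 150 px [304. 182.] ctr [ 0.5004 -0.0226] size [0.0265 0.0555] yaw -4.9
thr 150 px [330. 188.] ctr [ 0.5234 -0.0303] size [0.0119 0.0668] yaw -4.1
thr 150 px [300. 218.] ctr [ 0.4926 -0.0574] size [0.0174 0.0071] yaw 84.8
thr 170 px [298. 159.] ctr [4.967e-01 1.000e-04] size [0.0128 0.0111] yaw 84.8
thr 170 px [333. 172.] ctr [ 0.5277 -0.0148] size [0.0097 0.037 ] yaw 6.8
thr 170 px [311. 188.] ctr [ 0.506  -0.0291] size [0.0129 0.0435] yaw -5.0
thr 170 px [330. 216.] ctr [ 0.5223 -0.057 ] size [0.0106 0.0132] yaw -4.1
thr 170 px [300. 219.] ctr [ 0.4926 -0.0579] size [0.0154 0.0061] yaw 84.8
[312.28976102 274.27528944]
thr 150 px [304. 274.] ctr [ 0.491  -0.1182] size [0.0266 0.0787] yaw -4.9
thr 150 px [326. 274.] ctr [ 0.5134 -0.1202] size [0.0188 0.0788] yaw -4.0
thr 170 px [298. 246.] ctr [ 0.4877 -0.0865] size [0.0118 0.0161] yaw -5.7
thr 170 px [327. 274.] ctr [ 0.5139 -0.1203] size [0.0178 0.0788] yaw -4.0
thr 170 px [304. 281.] ctr [ 0.4902 -0.1262] size [0.025  0.0626] yaw -5.0
top carrier1 0.92 [ 0.484 -0.197  0.037] [398. 227.]
top stop 0.62 [ 0.552 -0.23   0.034] [408. 202.]
top stop 0.39 [0.547 0.33  0.006] [212. 211.]
top toggle_tip 0.67 [0.544 0.329 0.009] [212. 212.]
top toggle_tip 0.56 [ 0.488 -0.414  0.138] [486. 219.]
top oil_bottle 0.61 [0.702 0.13  0.092] [278. 149.]
top oil_bottle 0.61 [ 0.552 -0.229  0.036] [408. 202.]
top ref_block 0.65 [0.38  0.156 0.013] [273. 268.]
top pen_cup 0.84 [ 0.739 -0.303  0.056] [431. 136.]
top pen_cup 0.52 [ 0.49  -0.413  0.139] [485. 218.]
top pen_cup 0.23 [ 0.552 -0.23   0.034] [408. 202.]
top case 0.73 [ 0.774 -0.054  0.038] [343. 128.]
```

View pics/w10.png

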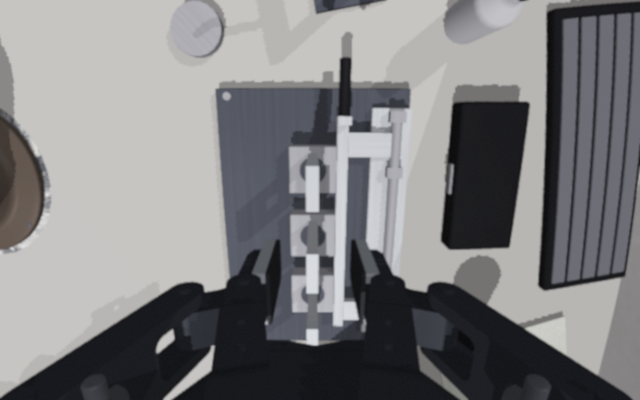

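All three carriers stand in a row against the bar, with feet at about (312,170), (312,236) and (310,292) and the bar's edge at about x = 336. I'll check for gaps numerically.

```bash
python3 - <<'E'
import cv2
g=cv2.cvtColor(cv2.imread('pics/w10.png'),cv2.COLOR_BGR2GRAY)
for y in (152,160,170,180,188,204,220,236,250,280,290,300,308): print(y,g[y,322:350])
E
```

```text
152 [117 125 146 165 173 175 176 176 176 175 174 174 172 169 166 180 198 206
 209 209 208 207 206 206 204 200 198 204]
160 [110 142 164 172 174 175 176 176 176 176 174 173 172 171 172 184 200 207
 209 209 209 208 207 207 201 177 126  84]
170 [ 56  56  59  73  96 114 127 150 169 175 175 174 174 176 186 199 206 209
 210 210 210 209 209 206 194 163 118  92]
180 [100 110 114 116 117 118 127 149 169 175 176 175 172 169 179 199 208 211
 211 211 211 211 211 207 189 147 103  90]
188 [114 115 114 116 119 119 126 149 169 177 176 175 172 168 180 202 210 211
 211 212 213 213 212 207 186 140  98  90]
204 [ 52  50  48  48  48  49  48  48  47  47  47  52  83 138 183 205 211 211
 211 213 214 214 210 195 162 116  92  89]
220 [117 129 150 169 177 178 179 179 178 177 177 175 175 186 204 211 211 211
 212 213 215 215 210 188 142  97  88  90]
236 [ 55  55  72 108 150 174 181 181 180 179 179 176 171 185 206 213 213 212
 213 215 216 214 203 175 126  93  89  89]
250 [114 115 116 128 155 176 183 182 182 182 180 177 176 190 208 214 214 214
 215 216 217 212 191 144  99  89  90  85]
280 [130 156 176 183 185 185 185 184 183 182 178 175 189 210 217 217 217 216
 216 216 210 189 143 101  90  90  88  81]
290 [111 141 168 182 186 185 185 185 183 182 178 175 190 210 217 218 217 216
 215 215 209 182 125  68  54  55  55  58]
300 [152 172 182 186 187 186 185 185 184 183 178 177 192 210 216 217 216 214
 213 212 204 180 140 116 114 114 114 114]
308 [183 185 186 187 187 187 186 185 185 184 186 194 206 213 216 216 215 213
 212 209 205 207 213 215 215 215 215 215]
```

No dark gap shows anywhere, so the carriers are flush. Now to raise the stop.

>>> play_rows --plan '[0,0,0,45,17,0,-0.1,0,0,0,45,17,0,-0.1,0,0,0,0,0,0,-0.1,0,0,0,0,0,45,-0.1,0,0,0,0,0,45,-0.1,0,0,0,0,0,45,-0.1,0,0,0,0,0,45,-0.1,0,0,0,0,0,45,-0.1,0,0,0,0,0,33,-0.1,0,0,0,0,0,0,-0.1,0,0,0,0,0,0,-0.1]' --squeeze 25

```text
clock: 42.55
position: [0.5508, 0.0579, 0.043]
ee_rot: [-3.141, 0.0, 1.481]
contact_force: [0.2, -0.7, 1.1]
gripper_width: 0.0385
grasp_force: 0.0
```

>>> play_rows --plan '[0,0,0,0,0,0,-1,0,0,0,0,0,0,-1,0,0,0,0,0,0,-1,0,0,0,0,0,0,-1]'

```text
clock: 42.95
position: [0.5529, 0.0583, 0.045]
ee_rot: [3.137, -0.001, 1.481]
contact_force: [0.3, -0.1, 7.4]
gripper_width: 0.0128
grasp_force: 24.6
```

>>> play_rows --plan '[0,0,0,0,1.8,-5.4,-1,0,0,0,0,3.5,-7.7,-1,0,0,0,0,5.7,-9,-1,0,0,0,0,6.9,-8.1,-1,0,0,0,0,8.1,-6.9,-1,0,0,0,0,9,-5.6,-1,0,0,0,0,9.7,-4.2,-1,0,0,0,0,0,0,-1]'

```text
clock: 43.75
position: [0.5952, 0.0544, 0.0933]
ee_rot: [3.141, -0.001, 1.481]
contact_force: [-10.9, 0.9, 17.4]
gripper_width: 0.0127
grasp_force: 26.5
```

>>> play_rows --plan '[0,0,0,0,10.3,-2.8,-1,0,0,0,0,10.5,-1.1,-1,0,0,0,0,10.6,0.4,-1,0,0,0,0,10.5,2,-1,0,0,0,0,10,3.5,-1,0,0,0,0,0,0,-1]'

```text
clock: 44.35
position: [0.6493, 0.0493, 0.0876]
ee_rot: [3.139, 0.0, 1.481]
contact_force: [0.9, -0.1, 3.0]
gripper_width: 0.013
grasp_force: 27.6
```

>>> play_rows --plan '[0,0,0,0,4,2,-1,0,0,0,0,4,2.3,-1,0,0,0,0,0,0,-1]'

```text
clock: 44.65
position: [0.6562, 0.0487, 0.0834]
ee_rot: [3.14, 0.0, 1.481]
contact_force: [1.0, -1.0, 3.4]
gripper_width: 0.0128
grasp_force: 28.1
```

>>> play_rows --plan '[0,0,0,0,0,0,-0.3,0,0,0,0,0,0,-0.3,0,0,0,0,0,0,-0.3,0,0,0,0,0,-20,-0.3,0,0,0,0,0,-40,-0.3,0,0,0,0,0,-50,-0.3,0,0,0,0,0,-50,-0.3,0,0,0,-20,-40,-20,-0.3,0,0,0,-20,-40,0,-0.3,0,0,0,-20,-40,0,-0.3,0,0,0,0,0,0,-0.3,0,0,0,0,0,0,-0.3]'

```text
clock: 45.85
position: [0.5297, -0.0005, 0.2637]
ee_rot: [3.14, -0.0, 1.48]
contact_force: [0.3, 0.3, -0.2]
gripper_width: 0.0299
grasp_force: 0.0
```

```bash
python3 - <<'E'
from h import *
C=cam('wrist'); im=grab_frame('wrist'); s=read_state(); print(s['position'],s['contact_force'])
find('wrist',['stop','stop_rod','carrier1'],3,C)
tp=grab_frame('top'); find('top',['stop','stop_rod','carrier1','toggle_tip','ref_block','oil_bottle','pen_cup','case'],3)
cv2.imwrite('pics/fin.png',np.hstack([cv2.resize(im[60:400,150:550],(400,340)),cv2.resize(tp[110:280,290:490],(400,340),interpolation=cv2.INTER_CUBIC)]))
E
```

```text
[ 5.30614494e-01 -1.90667701e-04  2.63508594e-01] [ 0.94408449 -0.05197732 -0.77607666]
wrist stop 0.98 [ 0.628 -0.01   0.099] [418. 186.]
wrist stop_rod 0.76 [ 0.627 -0.013  0.098] [416. 189.]
wrist carrier1 0.89 [ 0.508 -0.019  0.042] [298. 192.]
wrist carrier1 0.85 [ 0.506 -0.192  0.039] [310. 319.]
wrist carrier1 0.67 [ 0.503 -0.107  0.04 ] [301. 261.]
top stop 0.73 [ 0.605 -0.194  0.094] [398. 180.]
top stop_rod 0.62 [ 0.603 -0.198  0.096] [399. 181.]
top carrier1 0.88 [ 0.492 -0.123  0.04 ] [371. 225.]
top carrier1 0.56 [ 0.488 -0.201  0.039] [399. 225.]
top carrier1 0.26 [ 0.604 -0.196  0.097] [398. 180.]
top toggle_tip 0.49 [ 0.491 -0.416  0.137] [486. 218.]
top ref_block 0.6 [0.379 0.155 0.013] [273. 268.]
top ref_block 0.3 [ 0.493 -0.12   0.042] [370. 224.]
top oil_bottle 0.89 [0.701 0.13  0.093] [277. 149.]
top oil_bottle 0.21 [ 0.47  -0.405  0.067] [475. 229.]
top pen_cup 0.7 [ 0.736 -0.3    0.053] [430. 137.]
top pen_cup 0.65 [ 0.505 -0.209  0.014] [400. 220.]
top case 0.68 [ 0.742 -0.136  0.037] [372. 138.]
```

View pics/fin.png

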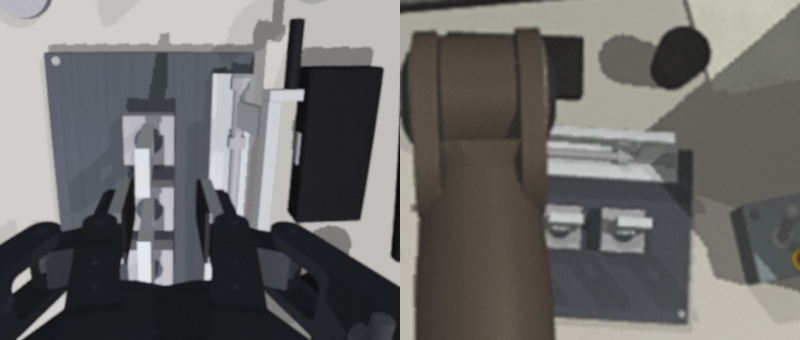

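The last picture shows the stop standing up and over (bar at about (285,100), beyond the fence). The three carriers are in line and the toggle is still on, with the arm clear.

```bash
python3 -c "
from h import *
print(arm.sign_off())"
```

```text
the job is handed in; nothing more can be done
None
```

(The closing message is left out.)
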